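# Put the fruit away in lidded boxes and hang up the basket

## Task

Put the small fruit away: tomatoes in the round terracotta box, mandarins in the white square box, plums in the blue oblong box, then close all three boxes, each with its own matching lid, seated fully home, leaving them standing on the counter. Tidy up by hanging the empty bamboo basket by its handle on the hook of the steel stand. Do not push the apple or the odd green lid about.

Things in the scene. Friction and masses are not known exactly. Their poses are not given: they have to be found in the camera images.
- box_round: Loose open stoneware terracotta round box, 122 outer diameter, inner diameter 112 mm, 64 high, walls 5, floor 6 thick, 0.45 kg. Origin: centre of its underside; z up.
- lid_round: Loose terracotta round lid, flange diameter 126, plug diameter 104 (92 at its bevelled foot) mm, about 0.12 kg; fits only box_round. Upward: plug 9 deep, flange 6, then a round wooden knob, diameter 26, height 22. Lies plug down. Origin: centre of the plug's underside; seated, it is 55 above the box's origin, 4 mm play per side.
- lid_round_grip (a point): Centre of the wooden grip of lid_round, 26 mm above the lid's origin, 11 mm above the flange's top and 11 mm below the grip's top; axes as the lid.
- box_square: Loose open stoneware white square box, 106 x 106 outside, 96 x 96 inside mm, 64 high, walls 5, floor 6 thick, 0.45 kg. Origin: centre of its underside; z up.
- lid_square: Loose white square lid, flange 110 x 110, plug 88 x 88 with a smaller 78 x 78 lead-in step mm, about 0.12 kg; fits only box_square. Upward: plug 9 deep, flange 6, then a wooden bar 60 long (own y), 14 thick (own x), 22 high. Lies plug down. Origin: centre of the plug's underside; seated, it is 55 above the box's origin, 4 mm play per side; any quarter turn fits.
- lid_square_grip (a point): Centre of the wooden grip of lid_square, 26 mm above the lid's origin, 11 mm above the flange's top and 11 mm below the grip's top; axes as the lid.
- box_oblong: Loose open stoneware blue oblong box, 130 (own x) x 100 (own y) outside, 120 x 90 inside mm, 64 high, walls 5, floor 6 thick, 0.45 kg. Origin: centre of its underside; z up.
- lid_oblong: Loose blue oblong lid, flange 134 (own x) x 104 (own y), plug 112 x 82 with a smaller 102 x 72 lead-in step mm, about 0.12 kg; fits only box_oblong. Upward: plug 9 deep, flange 6, then a wooden bar 60 long (own y, across the lid), 14 thick (own x), 22 high. Lies plug down. Origin: centre of the plug's underside; seated, it is 55 above the box's origin, 4 mm play per side; a half turn fits too.
- lid_oblong_grip (a point): Centre of the wooden grip of lid_oblong, 26 mm above the lid's origin, 11 mm above the flange's top and 11 mm below the grip's top; axes as the lid.
- tomato_a_mid (a point): Small red tomato with a green calyx, diameter 42, height 38 mm, 60 g, firm, with a small flat foot on which it stands. This point: its centre.
- tomato_b_mid (a point): Small red tomato with a green calyx, diameter 42, height 38 mm, 60 g, firm, with a small flat foot on which it stands. This point: its centre. Present in some starts only.
- mandarin_a_mid (a point): Small orange mandarin, diameter 44, height 36 mm, 60 g, firm, with a small flat foot on which it stands. This point: its centre.
- mandarin_b_mid (a point): Small orange mandarin, diameter 44, height 36 mm, 60 g, firm, with a small flat foot on which it stands. This point: its centre. Present in some starts only.
- plum_a_mid (a point): Dark purple plum with a short stalk, diameter 40, height 40 mm, 60 g, firm, with a small flat foot on which it stands. This point: its centre.
- plum_b_mid (a point): Dark purple plum with a short stalk, diameter 40, height 40 mm, 60 g, firm, with a small flat foot on which it stands. This point: its centre. Present in some starts only.
- basket: Empty bamboo basket, 110 (own x) x 140 (own y) mm, walls 60 high. Fixed handle: uprights at both own-y ends carry a straight dowel 12 thick along own y, its middle 150 above the underside, 128 clear between the uprights. About 0.25 kg, centre of mass about 35 above the underside. Origin: centre of its underside.
- basket_bar (a point): Middle of the basket's dowel handle; axes as the basket (y along the dowel).
- hook_stand: Steel hook stand fixed to the counter. Post 14 mm thick, 234 high, 85 behind (own +x) the trough; from its top an 8 thick rod rises to 250, comes forward and down to the trough and up to a tip 36 in front (own -x), 242 high. Base plate 12 thick, own x -30 to 130, own y -65 to 65. Origin: on the counter below the trough.
- hook_seat (a point): Where the middle of the basket's dowel lies when hung: 220 mm above the counter over the hook's trough, 10 mm above the rod's centre line. The rod runs along own x, so the dowel hangs across it along own y. Axes as hook_stand.
- apple: Bystander: red apple, diameter 72, 66 high. Origin: centre of its underside.
- odd_lid: Bystander: small green round lid with dark knob, diameter 86, 30 high, fits none of the boxes. Origin: centre of its underside.
There are look-alikes about, which are no part of the job. Leave any turquoise or yellow look-alike of the part that bears plum_a_mid alone.

How it is judged:
By the outcome, as a careful person would: the job done as asked, in the order asked, and still so for the second after the job is handed in, with the robot touching nothing.
Of tomato_b, mandarin_b, plum_b only 1 to 3 are there at a start; the rules pass over those that are not, and their reading is None.
At some moment in a run one of box_round, box_square, box_oblong, lid_round, lid_square, lid_oblong may be knocked a few centimetres aside while the robot is not near it.
It also fails if it takes over 210 s, if anything falls off the work surface, if the arm or the gripper's body presses on something with over 40 N, if the wrist force passes 120 N, or if a joint passes its speed limit or range.

## Robot

A 7-joint arm with a two-finger parallel gripper is mounted at the origin on the work surface. World frame = base frame: x ahead of the robot, y to its left, z up, the work surface at z = 0. Lengths are in m, angles in rad, forces in N, time in s.
With the tool pointing down it reaches from about 0.425 to 0.925 m from the base axis. Payload 6.8 kg.
Tool frame: the origin (TCP) lies midway between the tips of the shut fingers; the grasp point (between the pads) lies 19 mm behind it (ctrl.hold_point_z is the distance from the TCP to the grasp point, in m); z points along the fingers, x is the direction in which the jaws open and shut, and the axes are right-handed (so a half turn about z gives the same grasp; the last joint's range is limited). The gripper opens to 88 mm and grips with 3 to 60 N. Pads are 20 mm wide; open, the fingers measure 115 mm over their backs; the gripper's body (75 mm by 178 mm) begins 61 mm behind the grasp point.
Start: joints at [-1.418, 0.477, 0.022, 1.555, -0.011, 1.109, -0.083], TCP at [0.174, 0.652, 0.223] pointing down, gripper open.
Joint ranges: [-2.96, 2.96], [-0.34, 2.1], [-1.41, 1.46], [0.24, 2.44], [-1.37, 4.51], [0.17, 1.92], [-2.96, 2.96]. Speed limits (rad/s): [2.39, 2.39, 3.14, 3.14, 3.14, 3.14, 3.14].

## Interface

Orientations are given as a rotation vector (axis times angle).
In Python, from cell import ctrl, status, eyes gives the robot as it stands. Calls block until the motion is done:
- ctrl.move_pose(position, orientation): joint-space move of the TCP to a pose.
- ctrl.move_straight(position, feed=0.15, frame=None): straight line of the TCP; frame=None keeps the orientation; feed is the mean speed in m/s.
- ctrl.goto_joints(angles): joint-space move.
- ctrl.open_jaws() and ctrl.close(grasp_force=None): open the fingers fully, or close them until they stop; grasp_force is the grip in N (None keeps the last).
- ctrl.dwell(seconds).
- ctrl.inverse_kinematics(position, orientation): joint angles nearest the present ones, or None.
- status.read_state(): the state.
- eyes.get_image(name): name is "side" or "top" or "wrist"; returns the picture (400x640x3 uint8, red, green, blue); there is no depth.
- eyes.camera_model(name): a dict with "intrinsics" (3x3 intrinsics, pixels), "k1" (the pictures are not rectified: a ray, as slopes to the right and down, at radius r is drawn at 1 + k1 r^2 times it, then the intrinsics apply), "rvec" (rotation vector, rad) and "tvec" (3), from world to camera coordinates, as OpenCV has them. Camera axes: x right, y down, z forward; pixel columns grow to the right and rows downward; lengths in m; the calibration is good to about 2 mm. A picture is of the moment at which its call begins: read the wrist's pose just before it. camera_model takes no time and is no camera call; for the wrist camera it gives the pose at the moment of the call.
A pose or a line that the arm cannot do raises ctrl.MotionError and nothing moves.
- ctrl.hand_in(): hands the job in, once; it reports no verdict.
The state is a dict: "t": time; "qpos": joint angles; "joint_vel": joint speeds; "effort": joint torques, N m; "ee_pos": TCP position; "orientation": TCP orientation; "force": force on the tool from outside, world axes, zero at the start; "torque": the same for the moment, N m; "finger_gap": opening from 0.0 (shut) to 1.0 (fully open).
Only numpy, scipy, OpenCV 4.12 (cv2) and the standard library are available. Lean on these libraries where they do the work, as an engineer would, in place of code of your own. Each camera call takes 0.05 s, during which the arm holds its last target.

## Working session

There is one attempt and no reset: what is moved stays moved. The work goes in short steps, each a Python script; the robot and the scene stay as the last script left them, time stands still between calls to the robot, and variables do not carry over. Pictures are saved under pics/ and viewed, and the job is handed in when it is done.

```bash
ls; mkdir -p pics; python3 - <<'E'
from cell import ctrl,status,eyes
import cv2
s=status.read_state(); print(s)
for n in("side","top","wrist"):
    m=eyes.camera_model(n); print(n,m)
    cv2.imwrite(f"pics/a_{n}.png",eyes.get_image(n)[:,:,::-1])
print(ctrl.hold_point_z)
E
```

```text
pics
{'t': 0.0, 'qpos': array([-1.41814081,  0.47778734,  0.02236273,  1.5564353 , -0.01147466,
        1.10926725, -0.08307853]), 'joint_vel': array([ 6.23385956e-04, -1.11348414e-03, -1.04271832e-03, -9.33629728e-04,
        2.02925715e-03,  8.28586757e-05,  6.04177988e-04]), 'effort': array([-6.23933593e-04, -5.82871985e+01,  1.53406195e+00, -2.72607189e+01,
       -5.43466955e-02,  1.68950722e-02,  1.72556661e-04]), 'ee_pos': array([0.17390596, 0.6516056 , 0.22169755]), 'orientation': array([ 2.49040749e+00,  1.91309041e+00, -2.03640684e-03]), 'force': array([-0.3934447 , -0.27588579,  0.05124514]), 'torque': array([0.01227851, 0.00363085, 0.02632805]), 'finger_gap': 0.9969128089955128}
side {'intrinsics': array([[370.99431497,   0.        , 329.75518784],
       [  0.        , 370.99431497, 200.64821572],
       [  0.        ,   0.        ,   1.        ]]), 'k1': -0.06029808911477495, 'rvec': array([ 1.98876304, -0.62615849,  0.36759655]), 'tvec': array([-0.45002789,  0.2629381 ,  0.83748093])}
top {'intrinsics': array([[377.88128083,   0.        , 319.31044174],
       [  0.        , 377.88128083, 193.84418429],
       [  0.        ,   0.        ,   1.        ]]), 'k1': -0.05973159008196145, 'rvec': array([ 2.17030356, -2.11720887,  0.14190435]), 'tvec': array([-0.08362806,  0.52153181,  1.0907788 ])}
wrist {'intrinsics': array([[352.67875826,   0.        , 320.90332697],
       [  0.        , 352.67875826, 198.19022402],
       [  0.        ,   0.        ,   1.        ]]), 'k1': -0.061799697028106115, 'rvec': array([-2.30176909, -1.76839656, -0.25331817]), 'tvec': array([-0.67367062, -0.03379643,  0.39051849])}
0.0187
```

View pics/a_top.png

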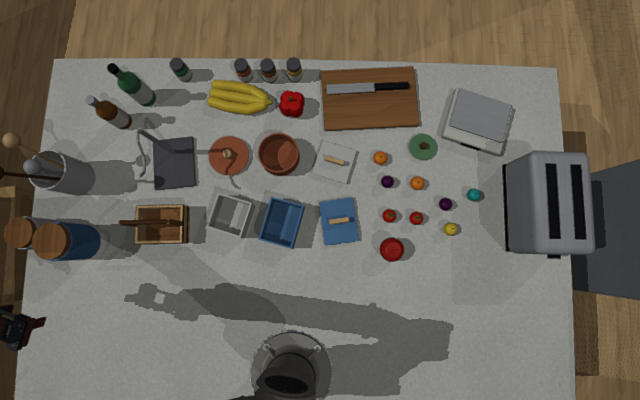

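View pics/a_side.png

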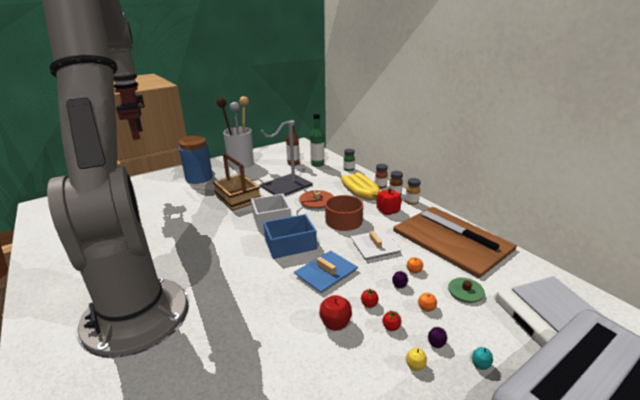

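View pics/a_wrist.png

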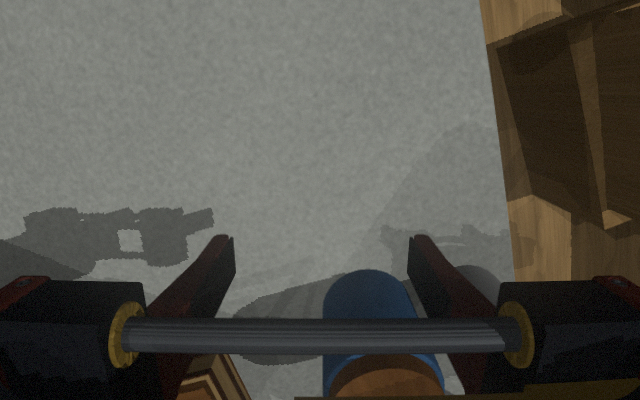

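```bash
cat > h.py <<'E'
import numpy as np, cv2
from scipy.spatial.transform import Rotation as R
try:
    from cell import ctrl,status,eyes
except Exception as e: print(e)
def unproj(m,px,z):
    K=np.array(m["intrinsics"]); 
    d=np.array([m["k1"],0,0,0,0.])
    px=np.atleast_2d(np.array(px,float))
    n=cv2.undistortPoints(px[:,None,:],K,d)[:,0]
    Rm=R.from_rotvec(m["rvec"]).as_matrix(); t=np.array(m["tvec"])
    c=-Rm.T@t
    dirs=np.c_[n,np.ones(len(n))]@Rm
    z=np.broadcast_to(z,(len(n),))
    s=(z-c[2])/dirs[:,2]
    return c+dirs*s[:,None]
def proj(m,P):
    P=np.atleast_2d(np.array(P,float))
    p,_=cv2.projectPoints(P[:,None,:],np.array(m["rvec"]),np.array(m["tvec"]),np.array(m["intrinsics"]),np.array([m["k1"],0,0,0,0.]))
    return p[:,0]
def rv(yaw):
    """tool down; jaw axis (tool x) at world angle yaw"""
    c,s=np.cos(yaw),np.sin(yaw)
    M=np.array([[c,s,0],[s,-c,0],[0,0,-1.]])
    return R.from_matrix(M).as_rotvec()
E
python3 - <<'E'
from h import *
im=cv2.imread("pics/a_top.png")
a=im[120:270,120:320]; b=im[120:270,310:510]
cv2.imwrite("pics/b1.png",cv2.resize(a,None,fx=4,fy=4,interpolation=cv2.INTER_CUBIC))
cv2.imwrite("pics/b2.png",cv2.resize(b,None,fx=4,fy=4,interpolation=cv2.INTER_CUBIC))
E
```

```text
(no output)
```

View pics/b1.png

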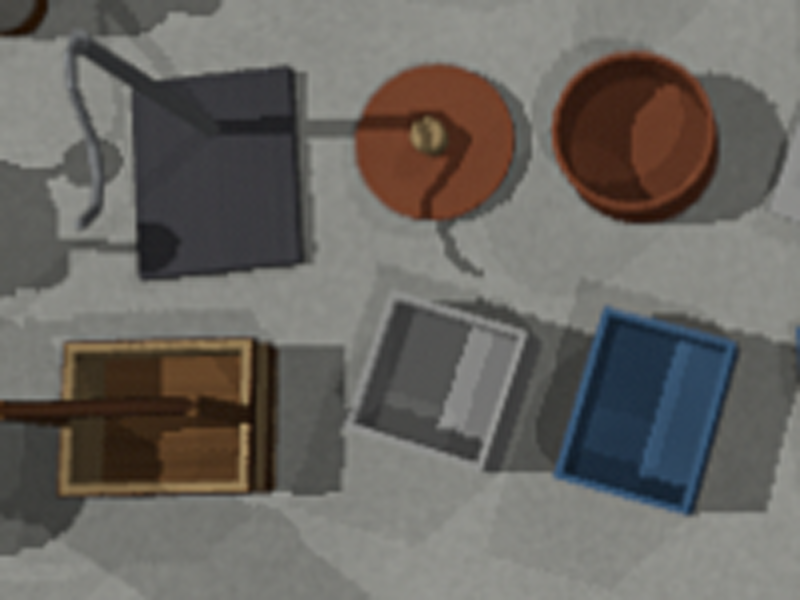

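View pics/b2.png

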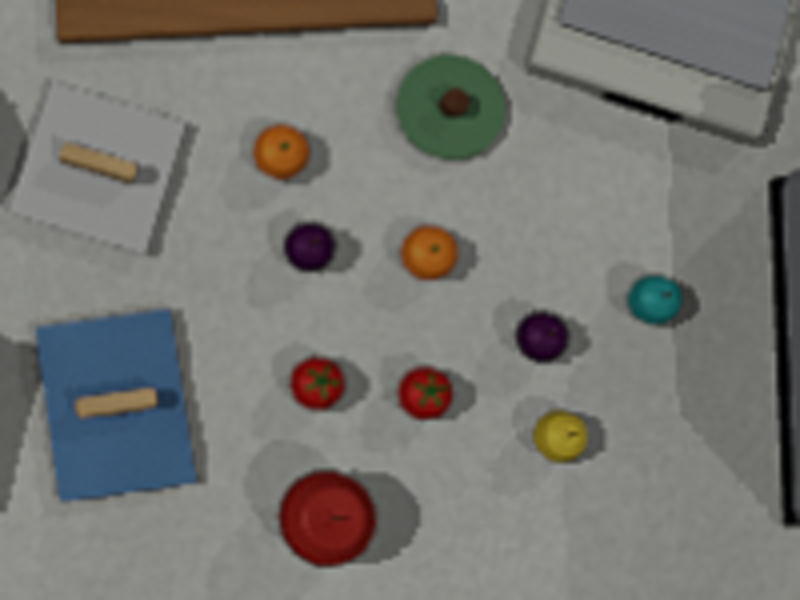

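```bash
python3 - <<'E'
from h import *
m=eyes.camera_model("top")
np.set_printoptions(precision=4,suppress=True)
f=lambda c,off:(np.array(c,float)+.5)/4-.5+np.array(off)
o1=(120,120);o2=(310,120)
for n,c,z in [("man",(282,151),.018),("man",(430,252),.018),("plum",(310,247),.02),("plum",(543,336),.02),("tom",(318,383),.019),("tom",(426,392),.019),("turq",(656,299),.02),("yel",(561,436),.02),("apple",(328,518),.033),("odd",(452,106),.01)]:
    P=unproj(m,f(c,o2),z)[0]; print(n,P,np.hypot(P[0],P[1]))
def rect(n,cs,off,z):
    P=unproj(m,f(cs,off),z); e=np.roll(P,-1,0)-P
    c=P.mean(0);print(n,c,np.hypot(*c[:2]),"edges",np.linalg.norm(e,axis=1),"ang",np.degrees(np.arctan2(e[:,1],e[:,0])))
rect("sqbox",[(395,298),(525,333),(485,470),(350,425)],o1,.064)
rect("obbox",[(608,308),(737,345),(690,513),(557,475)],o1,.064)
rect("sqlid",[(50,80),(190,124),(152,250),(8,209)],o2,.015)
rect("oblid",[(38,327),(171,310),(198,481),(62,499)],o2,.015)
rect("sqgrip",[(62,143),(137,165),(133,180),(59,158)],o2,.037)
rect("obgrip",[(76,402),(153,388),(157,406),(79,418)],o2,.037)
rect("basket rim",[(64,341),(253,338),(253,493),(60,496)],o1,.06)
rect("base",[(133,82),(292,67),(303,262),(140,279)],o1,.012)
P=unproj(m,f([(555,137),(717,137),(636,52),(636,222)],o1),.064);print(P,P.mean(0))
P=unproj(m,f([(355,140),(515,140),(436,64),(436,220)],o1),.015);print(P,P.mean(0))
P=unproj(m,f([(430,134)],o1),.037);print("knob",P)
E
```

```text
man [ 0.644  -0.2548  0.018 ] 0.6925534114798239
man [ 0.5679 -0.3681  0.018 ] 0.6767902792822771
plum [ 0.5691 -0.2759  0.02  ] 0.6324966156239707
plum [ 0.5051 -0.4531  0.02  ] 0.6785819538058725
tom [ 0.4656 -0.2822  0.019 ] 0.5444403729283239
tom [ 0.4607 -0.3637  0.019 ] 0.5869802137124033
turq [ 0.5356 -0.5409  0.02  ] 0.7612166851402908
yel [ 0.4298 -0.4653  0.02  ] 0.6334361738005949
apple [ 0.3651 -0.2872  0.033 ] 0.46452890152747933
odd [ 0.6855 -0.389   0.01  ] 0.7881414129025662
sqbox [0.4515 0.1888 0.064 ] 0.4893763425363191 edges [0.0998 0.1027 0.1045 0.0975] ang [-103.5397  166.4709   73.5473  -16.2123]
obbox [0.4348 0.0356 0.064 ] 0.4362561569884934 edges [0.098  0.1251 0.0996 0.1259] ang [-104.63    166.1785   75.7889  -14.5535]
sqlid [ 0.63  -0.115  0.015] 0.6404161001471278 edges [0.1138 0.1035 0.1146 0.1071] ang [-106.6127  164.3013   75.2189  -16.1163]
oblid [ 0.4468 -0.1316  0.015 ] 0.4657668688310326 edges [0.1018 0.1304 0.1026 0.1307] ang [ -81.2715 -170.307    98.8781    9.3375]
sqgrip [ 0.6278 -0.1126  0.037 ] 0.6377779308978038 edges [0.0591 0.012  0.0583 0.0119] ang [-105.3833  166.3191   74.4312   -9.7122]
obgrip [ 0.4453 -0.1299  0.037 ] 0.4638638062336033 edges [0.0579 0.0136 0.0583 0.012 ] ang [ -78.2976 -166.5973  100.1319   11.8778]
basket rim [0.4202 0.397  0.06  ] 0.5780525345151747 edges [0.143  0.1133 0.144  0.1141] ang [ -87.6213 -175.8085   92.6994    3.6367]
base [0.6149 0.3868 0.012 ] 0.7263874917393502 edges [0.1281 0.1566 0.1287 0.1586] ang [ -83.6043 -172.462    97.273     7.3092]
[[ 0.6348  0.1127  0.064 ]
 [ 0.6375 -0.0075  0.064 ]
 [ 0.7013  0.0552  0.064 ]
 [ 0.5721  0.0498  0.064 ]] [0.6365 0.0526 0.064 ]
[[0.6414 0.2778 0.015 ]
 [0.6439 0.1525 0.015 ]
 [0.7037 0.2181 0.015 ]
 [0.5795 0.2103 0.015 ]] [0.6421 0.2147 0.015 ]
knob [[0.6419 0.2134 0.037 ]]
```

```bash
cat >> h.py <<'E'
def ik(p,yaw):
    """IK for tool down, best of the yaw half-turns by travel"""
    q0=status.read_state()["qpos"]; best=None
    for k in (-1,0,1):
        q=ctrl.inverse_kinematics(list(p),list(rv(yaw+k*np.pi)))
        if q is None: continue
        c=np.max(np.abs(np.array(q)-q0))
        if best is None or c<best[0]-1e-3: best=(c,np.array(q),yaw+k*np.pi)
    return best
E
python3 - <<'E'
from h import *
np.set_printoptions(precision=3,suppress=True)
for n,p,y in [("man1",(.644,-.255,.004),0),("man2",(.568,-.368,.004),0),("plum1",(.569,-.276,.004),0),("plum2",(.505,-.453,.004),0),("tom1",(.466,-.282,.004),45),("tom2",(.461,-.364,.004),45),
 ("sq",(.4515,.189,.08),75),("ob",(.435,.036,.08),75),("ob",(.435,.036,.2),75),("ob",(.46,.03,.08),75),("rnd",(.6365,.0526,.08),0),("lidr",(.642,.2135,.02),0),("lids",(.628,-.113,.02),-15.5),("lido",(.445,-.13,.02),10),("bask",(.42,.397,.13),3),("hook",(.565,.381,.2),7),("hi",(.45,.1,.33),0),("up",(.174,.652,.33),75)]:
    b=ik(p,np.radians(y)); print(n,None if b is None else (b[1],np.degrees(b[2])))
E
```

```text
man1 (array([-0.222,  0.923,  0.804,  1.684, -0.819,  0.904,  0.922]), np.float64(0.0))
man2 (array([ 0.092,  0.815,  0.584,  1.718, -0.598,  0.793,  0.962]), np.float64(0.0))
plum1 (array([-0.079,  0.773,  0.616,  1.835, -0.639,  0.743,  0.891]), np.float64(0.0))
plum2 (array([-0.062,  1.218,  1.254,  1.734, -1.252,  1.219, -1.584]), np.float64(-180.0))
tom1 (array([-0.3  ,  0.911,  1.049,  2.063, -1.094,  0.88 , -0.95 ]), np.float64(-135.0))
tom2 (array([-0.218,  1.146,  1.255,  1.965, -1.266,  1.138, -0.745]), np.float64(-135.0))
sq (array([-0.716,  0.382,  0.233,  2.127, -0.143,  0.647,  0.923]), np.float64(75.0))
ob (array([-1.058,  0.535,  1.07 ,  2.275, -0.733,  0.732, -1.296]), np.float64(-105.0))
ob (array([-0.737,  0.102,  0.555,  2.151, -0.069,  0.904,  1.167]), np.float64(75.0))
ob (array([-1.014,  0.582,  1.066,  2.222, -0.763,  0.77 , -1.258]), np.float64(-105.0))
rnd (array([-0.591,  0.647,  0.583,  1.79 , -0.461,  0.844,  0.212]), np.float64(0.0))
lidr (array([-0.74 ,  0.761,  0.482,  1.71 , -0.468,  0.787, -0.036]), np.float64(0.0))
lids (array([-0.297,  0.727,  0.535,  1.813, -0.522,  0.746,  0.249]), np.float64(-15.5))
lido (array([-0.289,  0.521,  0.545,  2.227, -0.543,  0.523,  0.851]), np.float64(10.0))
bask (array([-1.131,  0.44 ,  0.343,  1.896, -0.194,  0.838, -0.636]), np.float64(3.0000000000000004))
hook (array([-0.948,  0.529,  0.383,  1.581, -0.216,  1.074, -0.387]), np.float64(7.0))
hi (array([-0.962, -0.009,  0.616,  1.93 ,  0.005,  1.219, -0.348]), np.float64(0.0))
up (array([-1.425,  0.407,  0.032,  1.42 , -0.013,  1.315, -0.083]), np.float64(75.0))
```

```bash
cat > fit.py <<'E'
from h import *
from scipy.optimize import least_squares
rng=np.random.default_rng(0); D=[]
while len(D)<150:
    a=rng.uniform(-.7,1.3); r=rng.uniform(.45,.9); p=np.array([r*np.cos(a),r*np.sin(a),rng.uniform(.02,.4)])
    o=rv(rng.uniform(-3,3)); q=ctrl.inverse_kinematics(list(p),list(o))
    if q is not None: D.append((np.array(q),p,R.from_rotvec(o)))
Q=np.array([d[0] for d in D]);P=np.array([d[1] for d in D]);O=R.from_quat([d[2].as_quat() for d in D])
def fk(x,Q):
    Q=np.atleast_2d(Q); L=x[:4]; s=SG; off=x[4:11]; 
    ax="zyzyzyz"; Rm=R.from_rotvec(np.zeros((len(Q),3))); p=np.zeros((len(Q),3))
    xo=x[11:15]
    for i in range(7):
        Rm=Rm*R.from_euler(ax[i],s[i]*Q[:,i]+off[i])
        if i in(0,2,4,6): p=p+Rm.apply(np.array([xo[i//2],0,L[i//2]]))
    return p,Rm
def res(x):
    p,Rm=fk(x,Q); return np.r_[(p-P).ravel()*5,(O.inv()*Rm).as_rotvec().ravel()]
best=None
import itertools
for sg in itertools.product([-1,1],repeat=7):
    if sg[1]!=1: continue   # 
    SG=np.array(sg)
    x0=np.r_[.36,.42,.4,.25,0,0,0,0,0,0,0,0,0,0,0]
    x0[10]=0
    r=least_squares(res,x0,max_nfev=25)
    if best is None or r.cost<best[0]: best=(r.cost,sg,r.x); print(best[0],sg)
    if r.cost<1e-3: break
SG=np.array(best[1]); r=least_squares(res,best[2]); print(r.cost); np.set_printoptions(precision=4,suppress=True); print(r.x)
np.savez("fk.npz",x=r.x,sg=SG)
E
python3 fit.py
```

```text
29.72031113832279 (-1, 1, -1, -1, -1, -1, -1)
0.20281746080042065 (-1, 1, -1, 1, -1, 1, -1)
0.20281746079984594
[ 0.1501  0.5369  0.4808  0.1923 -0.0413 -0.0009 -0.0667 -0.0364  0.0213
  0.051   3.0515 -0.0006  0.0043  0.0136 -0.0003]
```

```bash
sed -i 's/for sg in itertools.product(\[-1,1\],repeat=7):/for sg in [(-1,1,-1,1,-1,1,-1)]:/; s/x\[11:15\]/x[11:15]; yo=x[15:19]/; s/xo\[i\/\/2\],0,L/xo[i\/\/2],yo[i\/\/2],L/; s/0,0,0,0,0,0,0,0,0,0,0\]/*np.zeros(15)]/' fit.py; python3 fit.py
```

```text
740.2203292713976 (-1, 1, -1, 1, -1, 1, -1)
740.2203287832654
[ 0.9384  0.5418  0.4725  0.9869  0.     -0.     -0.      0.     -0.
 -0.      0.     -0.      0.      0.      0.     -0.0305 -0.0314 -0.0004
  0.    ]
```

```bash
python3 - <<'E'
s=open('fit.py').read()
s=s.replace("x0=np.r_[.36,.42,.4,.25,*np.zeros(15)]","x0=np.r_[.15,.537,.48,.19,*np.zeros(28)]").replace("x0[10]=0","x0[10]=3.05").replace("max_nfev=25","max_nfev=300")
s=s.replace("xo=x[11:15]; yo=x[15:19]","xo=x[11:32].reshape(7,3)")
s=s.replace("if i in(0,2,4,6): p=p+Rm.apply(np.array([xo[i//2],yo[i//2],L[i//2]]))","p=p+Rm.apply(xo[i]+np.array([0,0,L[i//2] if i%2==0 else 0]))")
s=s.replace("return np.r_[(p-P)","return np.r_[1e-4*x[11:],(p-P)")
open('fit.py','w').write(s)
E
python3 fit.py
```

```text
4.7908316765056996e-12 (-1, 1, -1, 1, -1, 1, -1)
4.7908316765056996e-12
[ 0.1466  0.5418  0.4725  0.1951 -0.      0.     -0.     -0.      0.
 -0.      3.1416  0.     -0.0153  0.     -0.     -0.0152  0.      0.
 -0.0157 -0.     -0.     -0.0157  0.     -0.     -0.0002  0.      0.
 -0.0002 -0.      0.     -0.     -0.    ]
```

```bash
cat >> h.py <<'E'
from scipy.optimize import least_squares
_f=np.load("fk.npz"); _x=_f["x"]; _sg=_f["sg"]
QL=np.array([-2.96,-.34,-1.41,.24,-1.37,.17,-2.96])+.02; QH=np.array([2.96,2.1,1.46,2.44,4.51,1.92,2.96])-.02
def fk(q):
    Rm=R.identity(); p=np.zeros(3); xo=_x[11:32].reshape(7,3)
    for i in range(7):
        Rm=Rm*R.from_euler("zyzyzyz"[i],_sg[i]*q[i]+_x[4+i])
        p=p+Rm.apply(xo[i]+np.array([0,0,_x[i//2] if i%2==0 else 0]))
    return p,Rm
def ikn(p,yaw,q7ref=None,tilt=None):
    """tool-down IK with q3~0; yaw half-turn chosen nearest q7ref (default present q7)"""
    q0=np.array(status.read_state()["qpos"]); 
    if q7ref is None: q7ref=q0[6]
    out=[]
    for k in (-1,0,1):
        M=R.from_rotvec(rv(yaw+k*np.pi))
        az=np.arctan2(p[1],p[0]); 
        def res(q):
            a,b=fk(q); return np.r_[(a-p)*10,(M.inv()*b).as_rotvec()*3,1e-4*q[2]]
        g=np.array([-az,.5,0,1.8,0,.8,0]); g[6]=0
        best=None
        for s in (-2,-.7,.7,2):
            g[6]=s
            r=least_squares(res,np.clip(g,QL,QH),bounds=(QL,QH))
            if r.cost<1e-6 and (best is None or abs(r.x[6]-q7ref)<abs(best[6]-q7ref)): best=r.x
        if best is not None: out.append(best)
    if not out: return None
    return min(out,key=lambda q:abs(q[6]-q7ref))
def T(): return status.read_state()["t"]
def snap(n,name,crop=None,f=1):
    m=eyes.camera_model(n); im=eyes.get_image(n)[:,:,::-1]
    cv2.imwrite(f"pics/{name}_full.png",im)
    if crop: x0,y0,x1,y1=crop; im=im[y0:y1,x0:x1]
    if f!=1: im=cv2.resize(im,None,fx=f,fy=f,interpolation=cv2.INTER_CUBIC)
    cv2.imwrite(f"pics/{name}.png",im); np.savez(f"pics/{name}.npz",**m); return m
E
python3 - <<'E'
from h import *
np.set_printoptions(precision=3,suppress=True)
for n,p,y in [("man1",(.644,-.255,.004),0),("man2",(.568,-.368,.004),0),("plum1",(.569,-.276,.004),0),("plum2",(.505,-.453,.004),0),("tom1",(.466,-.282,.004),45),("tom1",(.466,-.282,.12),45),("tom2",(.461,-.364,.004),45),
 ("sq",(.4515,.189,.08),75),("ob",(.435,.036,.08),75),("ob",(.435,.036,.2),75),("ob",(.435,.036,.08),-14),("rnd",(.6365,.0526,.08),0),("lidr",(.642,.2135,.02),0),("lids",(.628,-.113,.02),-15.5),("lido",(.445,-.13,.02),10),("bask",(.42,.397,.13),3),("hook",(.565,.381,.2),7),("hi",(.45,.1,.33),0),("up",(.174,.652,.33),75)]:
    print(n,ikn(np.array(p),np.radians(y),0))
E
```

```text
man1 [ 0.345  0.747 -0.085  1.641  0.084  0.758  0.222]
man2 [ 0.685  0.744 -0.291  1.672  0.284  0.768  0.261]
plum1 [ 0.601  0.697 -0.341  1.784  0.333  0.717  0.08 ]
plum2 [ 0.852  0.748 -0.307  1.667  0.299  0.773  0.406]
tom1 [ 0.633  0.586 -0.257  2.003  0.259  0.583  0.985]
tom1 [ 0.522  0.393 -0.114  1.956  0.061  0.796  1.159]
tom2 [ 0.84   0.648 -0.366  1.895  0.359  0.663  1.041]
sq [-0.367  0.383 -0.188  2.103  0.113  0.665  0.678]
ob [-0.226  0.305 -0.     2.23   0.     0.607  1.083]
ob [-0.074  0.117 -0.163  2.113  0.024  0.913  1.059]
ob [-0.226  0.305  0.     2.23  -0.     0.607 -0.47 ]
rnd [-0.257  0.576  0.106  1.766 -0.08   0.804 -0.113]
lidr [-0.424  0.704  0.016  1.686 -0.015  0.753 -0.401]
lids [ 0.08   0.655  0.     1.785 -0.     0.701 -0.19 ]
lido [ 0.185  0.456 -0.043  2.197  0.04   0.489  0.286]
bask [-1.117  0.438  0.325  1.895 -0.183  0.837 -0.645]
hook [-0.7    0.507  0.021  1.561 -0.012  1.074 -0.553]
hi [-0.49   0.017  0.138  1.906 -0.003  1.218 -0.351]
up [-1.402  0.407  0.     1.418 -0.     1.316 -0.093]
```

```bash
cat >> h.py <<'E'
_QL=QL;_QH=QH
def ikn(p,yaw,q7ref=None):
    p=np.array(p,float)
    q0=np.array(status.read_state()["qpos"])
    if q7ref is None: q7ref=q0[6]
    az=np.arctan2(p[1],p[0])
    for lim in (1e-3,.3,1.3):
        lo,hi=_QL.copy(),_QH.copy(); lo[2],hi[2]=-lim,lim; lo[4],hi[4]=-1.3,1.3
        out=[]
        for k in (0,1):
            M=R.from_rotvec(rv(yaw+k*np.pi))
            def res(q):
                a,b=fk(q); return np.r_[(a-p)*10,(M.inv()*b).as_rotvec()*3]
            for s in (-2,0,2):
                r=least_squares(res,np.clip([-az-.1,.5,0,1.8,0,.8,s],lo,hi),bounds=(lo,hi))
                if r.cost<1e-9: out.append(r.x)
        if out: return min(out,key=lambda q:abs(q[6]-q7ref))
    return None
def go(p,yaw,q7ref=None):
    q=ikn(p,yaw,q7ref); assert q is not None,p
    ctrl.goto_joints(list(q)); return q
def pick_fruit(x,y,yawdeg,ztip=.005,force=15,hov=.10):
    go((x,y,hov),np.radians(yawdeg),0); 
    ctrl.move_straight([x,y,ztip],feed=.2); ctrl.close(force)
    g=status.read_state()["finger_gap"]; 
    ctrl.move_straight([x,y,hov],feed=.25); print("gap mm",g*88,"t",T())
E
python3 - <<'E'
from h import *
ctrl.move_straight([.174,.652,.33],feed=.25); print(T())
go((.55,-.05,.33),np.radians(45),0); print(T())
go((.4656,-.2822,.10),np.radians(45),0);print(T())
snap("wrist","w1"); snap("top","t1")
print(status.read_state()["ee_pos"],status.read_state()["qpos"])
E
```

```text
0.7333
3.5417
4.8167
[ 0.46739297 -0.28125717  0.1010616 ] [ 4.28562206e-01  4.16511318e-01 -1.08772067e-03  1.97532528e+00
 -1.71398696e-04  7.47434852e-01  1.21546960e+00]
```

View pics/w1.png

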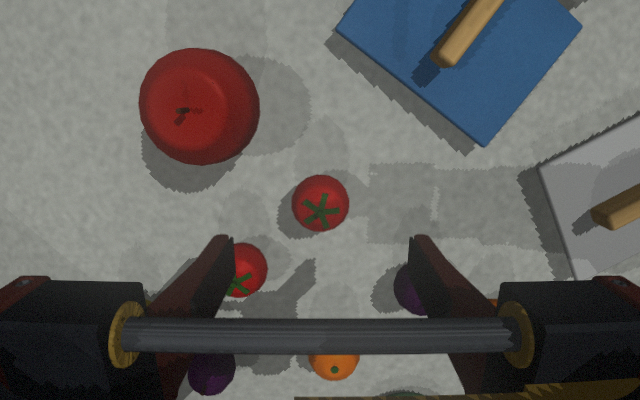

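View pics/t1.png

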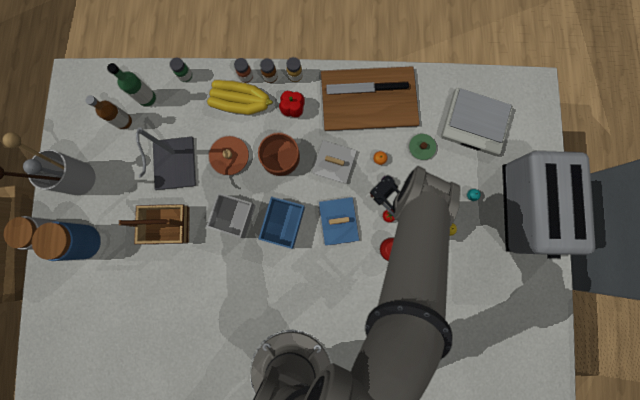

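```bash
python3 - <<'E'
from h import *
m=dict(np.load("pics/w1.npz")); print(unproj(m,[(320,203),(200,106)],[.019,.033]))
pick_fruit(.4656,-.2822,45)
go((.6365,.0526-.024,.075),np.radians(20),0); print(T())
snap("wrist","w2")
ctrl.open_jaws(); print(T(),status.read_state()["ee_pos"])
E
```

```text
[[ 0.46491642 -0.28054115  0.019     ]
 [ 0.36232524 -0.28588781  0.033     ]]
gap mm 41.724883028073556 t 7.1083
8.4417
9.35 [0.63649098 0.02865068 0.07498444]
```

View pics/w2.png

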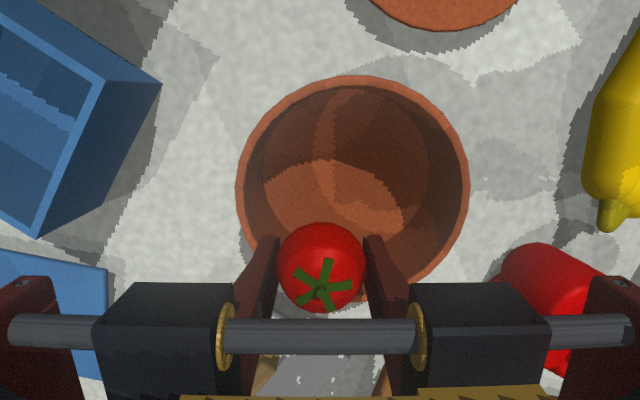

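```bash
python3 - <<'E'
from h import *
m=dict(np.load("pics/w2.npz")); P=unproj(m,[(236,188),(469,188),(355,76)],.064);print(P)
print(proj(m,[[.6365,.0286,.075],[.6365,.0526,.064],[.6365,-.0084,.064],[.6365,.0286,.09]]))
go((.6365,.0526-.024,.12),np.radians(20),0)
snap("wrist","w3"); print(T())
E
```

```text
[[0.58407797 0.04196448 0.064     ]
 [0.69517896 0.08227468 0.064     ]
 [0.62098236 0.11247021 0.064     ]]
[[324.5899284  252.67059245]
 [340.57566056 202.89373253]
 [301.67696075 300.94098226]
 [324.86611935 266.76119243]]
9.7
```

View pics/w3.png

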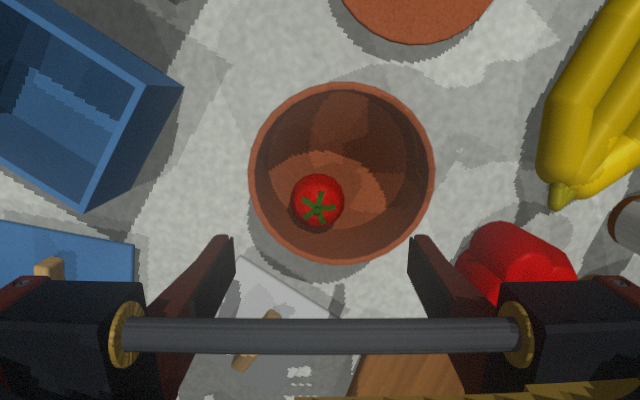

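```bash
cat >> h.py <<'E'
def circ(m,px,z):
    P=unproj(m,px,z)[:,:2]; A=np.c_[2*P,np.ones(len(P))]; s=np.linalg.lstsq(A,(P**2).sum(1),rcond=None)[0]
    return s[:2],np.sqrt(s[2]+s[0]**2+s[1]**2)
E
python3 - <<'E'
from h import *
m=dict(np.load("pics/w3.npz")); 
print(circ(m,[(248,172),(434,172),(342,82),(342,264),(275,110),(408,108)],.064))
print(unproj(m,(318,203),.027))
b=(.6385,.056)
pick_fruit(.4607,-.3637,10)
go((b[0],b[1]+.024,.075),np.radians(20),0)
ctrl.open_jaws(); print(T(),status.read_state()["ee_pos"])
go((b[0],b[1]+.024,.12),np.radians(20),0)
snap("wrist","w4"); print(T()); snap("top","t4")
E
```

```text
(array([0.64134436, 0.05677192]), np.float64(0.05962436115533864))
[[0.63641905 0.02604398 0.027     ]]
gap mm 41.16969577754282 t 13.225
15.825 [0.63849348 0.0800468  0.07498808]
16.175
```

View pics/w4.png

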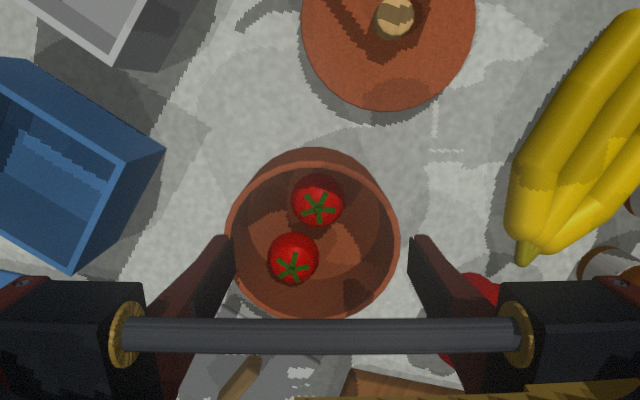

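View pics/t4.png

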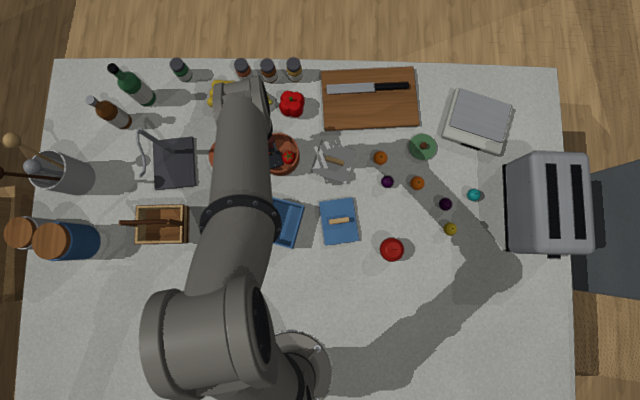

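```bash
python3 - <<'E'
from h import *
pick_fruit(.644,-.2548,-80)
snap("top","t5",(180,120,380,270),4)
E
```

```text
gap mm 43.46815709360225 t 19.4167
```

View pics/t5.png

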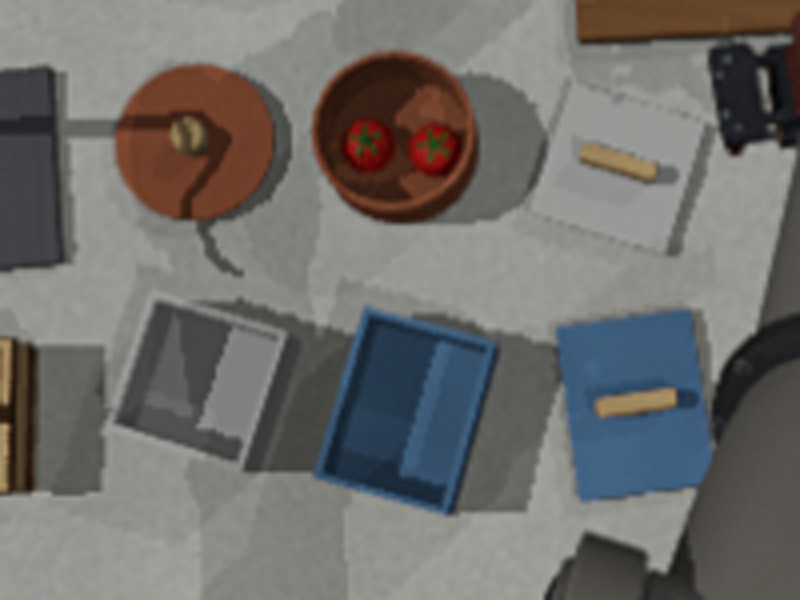

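```bash
cat >> h.py <<'E'
def drop(x,y,yawdeg,hov=.11,z=.074):
    go((x,y,hov),np.radians(yawdeg),0); ctrl.move_straight([x,y,z],feed=.2); ctrl.open_jaws(); ctrl.move_straight([x,y,hov+.01],feed=.25); print("dropped t",T())
E
python3 - <<'E'
from h import *
c=np.array([.4525,.1888]); d=.023*np.array([np.cos(np.radians(74.5)),np.sin(np.radians(74.5))])
drop(*(c+d),-15.5)
snap("wrist","w6")
pick_fruit(.5679,-.3681,20)
snap("top","t6",(180,120,380,270),4)
E
```

```text
dropped t 22.7917
gap mm 43.08827088848196 t 26.875
```

View pics/w6.png

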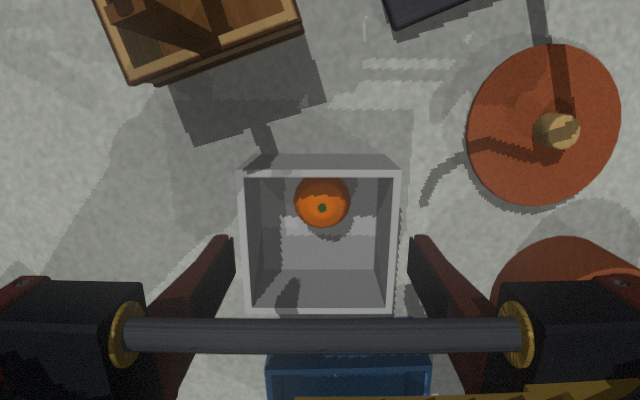

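View pics/t6.png

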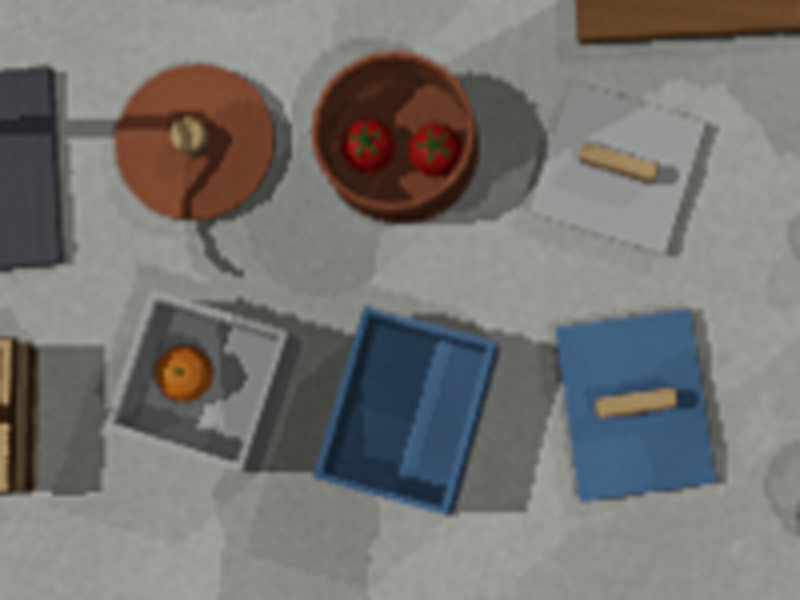

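Mandarin a rests in the square box, and nothing has been knocked. Next the second mandarin, then plum (310,247 in crop).

```bash
python3 - <<'E'
from h import *
m=dict(np.load("pics/w6.npz")); P=unproj(m,[(241,173),(399,172),(392,310),(251,310)],.064);print(P.round(4),P.mean(0).round(4),np.linalg.norm(np.roll(P,-1,0)-P,axis=1).round(3))
c=np.array([.4525,.1888]); d=.023*np.array([np.cos(np.radians(74.5)),np.sin(np.radians(74.5))])
drop(*(c-d),-15.5)
snap("wrist","w7")
pick_fruit(.5691,-.2759,-40)
snap("top","t7",(180,120,380,270),4)
E
```

```text
[[0.4182 0.2535 0.064 ]
 [0.5149 0.2273 0.064 ]
 [0.4894 0.1295 0.064 ]
 [0.3918 0.1567 0.064 ]] [0.4536 0.1918 0.064 ] [0.1   0.101 0.101 0.1  ]
dropped t 30.4083
gap mm 39.23491537104139 t 34.1083
```

View pics/w7.png

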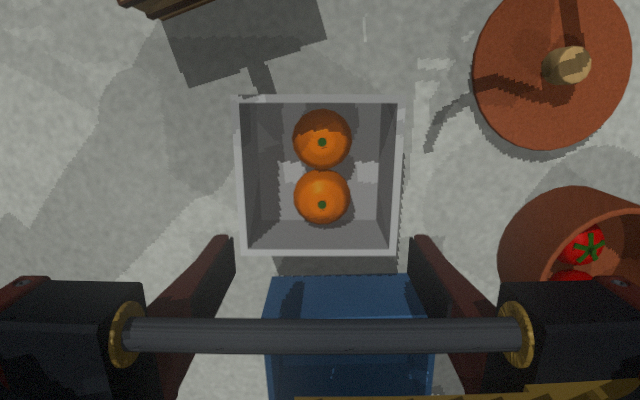

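View pics/t7.png

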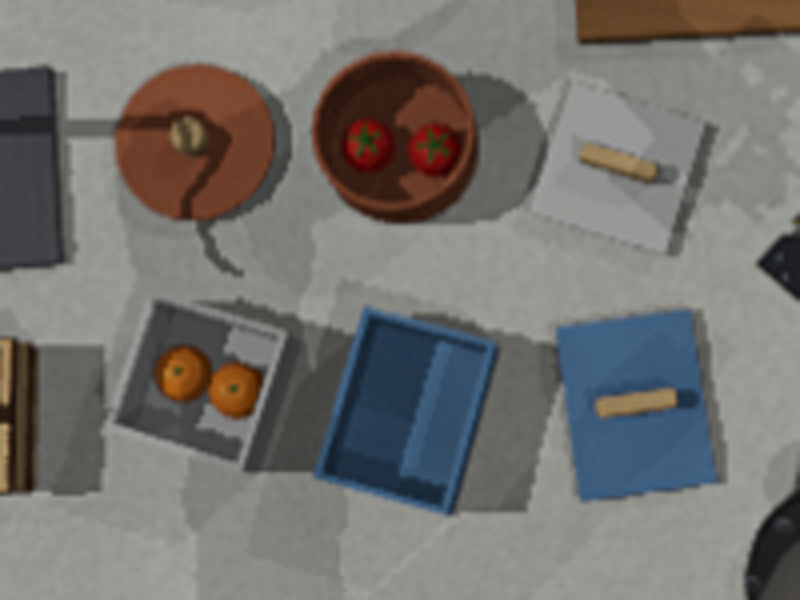

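```bash
python3 - <<'E'
from h import *
c=np.array([.436,.0365]); l=np.array([np.cos(np.radians(-14.3)),np.sin(np.radians(-14.3))])
print(ikn([*(c-.02*l),.074],np.radians(75.7),0),ikn([*(c-.02*l),.11],np.radians(75.7),0))
drop(*(c+.030*l),75.7)
snap("wrist","w8")
pick_fruit(.5051,-.4531,-35)
snap("top","t8",(180,120,380,270),4)
E
```

```text
[-2.48009809e-01  2.92904725e-01 -4.22011725e-04  2.27210614e+00
  2.23509664e-04  5.76581838e-01  1.07261302e+00] [-2.47863166e-01  2.23073586e-01 -5.77884510e-04  2.24650311e+00
  2.05348697e-04  6.72016004e-01  1.07262681e+00]
dropped t 37.0333
gap mm 39.33419771153549 t 40.8167
```

View pics/w8.png

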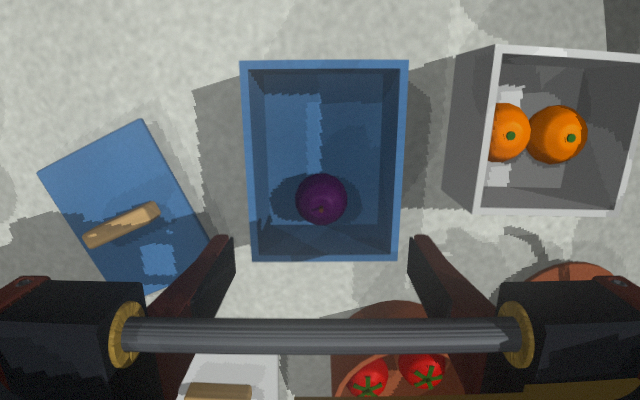

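View pics/t8.png

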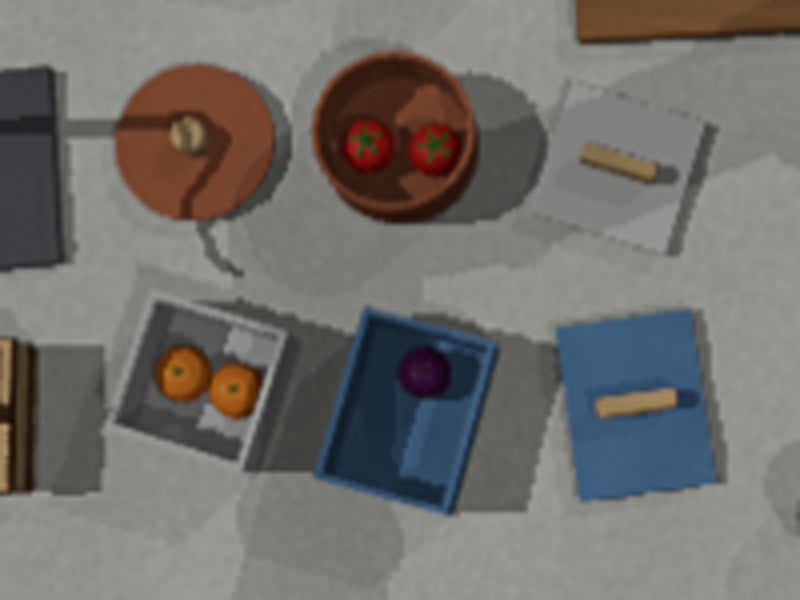

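```bash
python3 - <<'E'
from h import *
c=np.array([.436,.0365]); l=np.array([np.cos(np.radians(-14.3)),np.sin(np.radians(-14.3))])
drop(*(c-.018*l),75.7)
m=snap("wrist","w9")
go((.4455,-.130,.13),np.radians(10),0)
snap("wrist","w10"); snap("top","t9",(180,120,380,270),4); print(T())
E
```

```text
dropped t 44.25
45.15
```

View pics/w9.png

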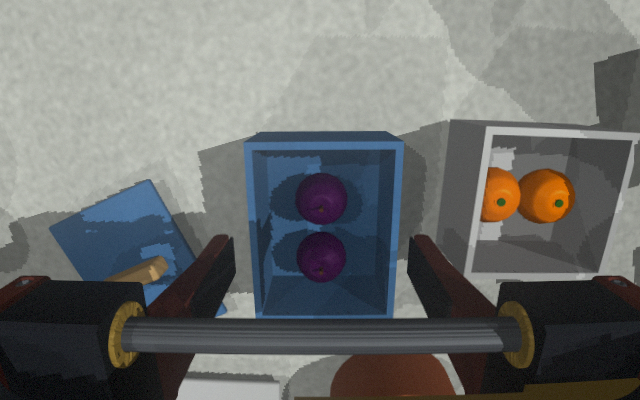

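View pics/w10.png

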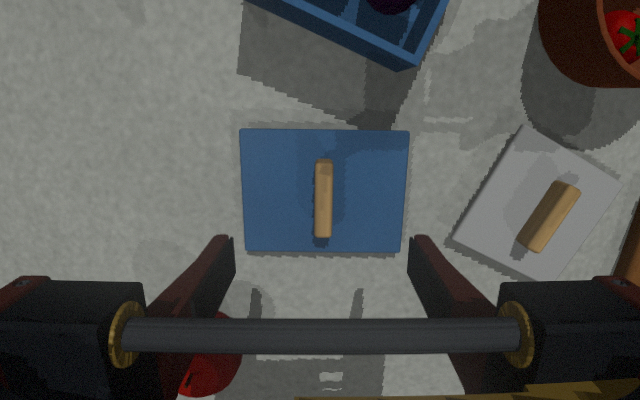

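View pics/t9.png

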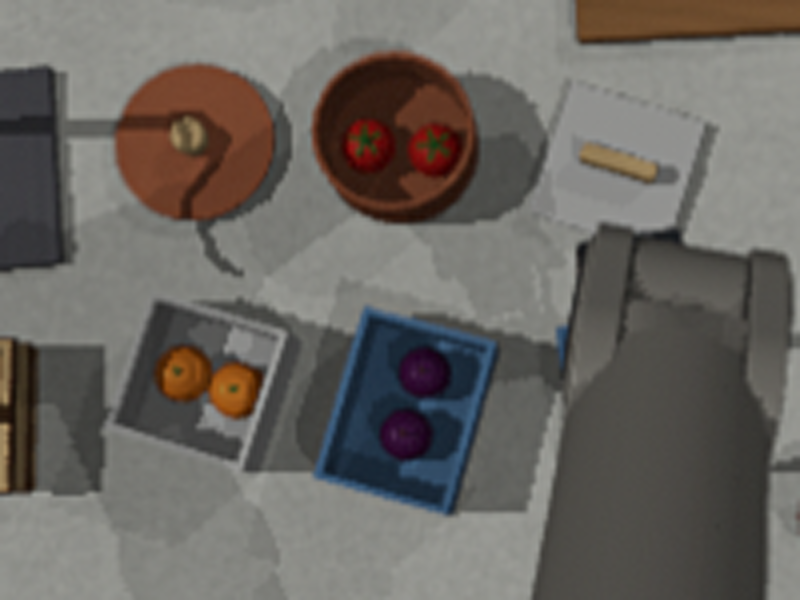

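```bash
python3 - <<'E'
from h import *
for n,(x0,y0,x1,y1) in [("w9",(230,125,420,325)),("w10",(230,115,420,265)),("w8",(230,50,420,270))]:
    im=cv2.imread(f"pics/{n}_full.png")[y0:y1,x0:x1]
    cv2.imwrite(f"pics/z{n}.png",cv2.resize(im,None,fx=3,fy=3,interpolation=cv2.INTER_CUBIC)[:600])
E
```

```text
(no output)
```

View pics/zw9.png

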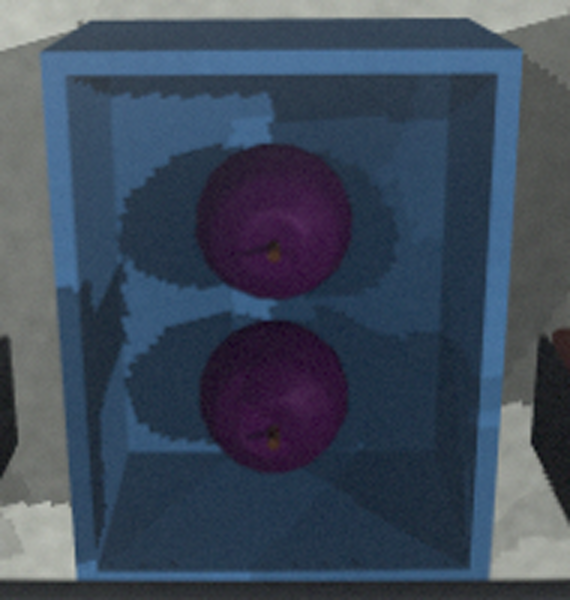

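View pics/zw10.png

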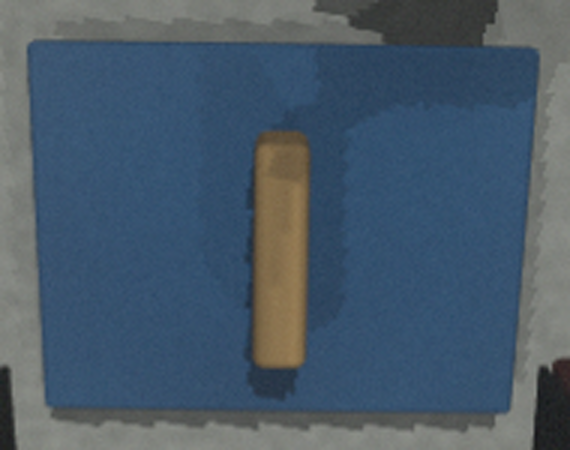

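View pics/zw8.png

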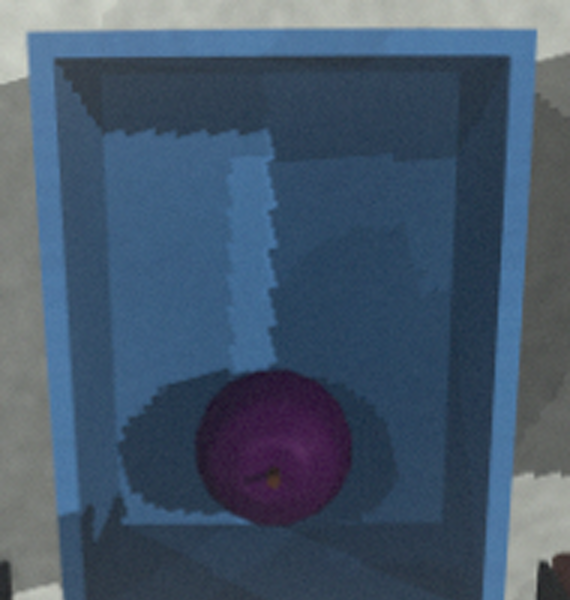

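```bash
cat >> h.py <<'E'
def fitrect(m,obs,guess):
    """obs: list of (px,py,lx,ly,z) local corner->pixel; solves x,y,yaw"""
    obs=np.array(obs,float)
    def P(v):
        c,s=np.cos(v[2]),np.sin(v[2]); 
        return np.c_[v[0]+c*obs[:,2]-s*obs[:,3],v[1]+s*obs[:,2]+c*obs[:,3],obs[:,4]]
    r=least_squares(lambda v:(proj(m,P(v))-obs[:,:2]).ravel(),guess)
    return np.array([r.x[0],r.x[1],np.degrees(r.x[2])]),np.round(r.fun,1)
E
python3 - <<'E'
from h import *
np.set_printoptions(precision=4,suppress=True)
L=lambda n:dict(np.load(f"pics/{n}.npz"))
f=lambda c,o:((c[0]+.5)/3-.5+o[0],(c[1]+.5)/3-.5+o[1])
# w8/w9: image top = -x world near side; image left = -y
def box(n,pts,o,hx,hy,g,z=.064):
    return fitrect(L(n),[(*f(p,o),a*hx,b*hy,z) for p,a,b in pts],g)
g=[.436,.0365,np.radians(-14.3)]
print(box("w9",[((41,53),-1,-1),((521,48),-1,1)],(230,125),.065,.05,g))
i=fitrect(L("w9"),[(*f(p,(230,125)),a*.06,b*.045,.064) for p,a,b in[((67,75),-1,-1),((497,74),-1,1)]]+[(*f(p,(230,125)),a*.065,b*.05,.064) for p,a,b in[((41,53),-1,-1),((521,48),-1,1),((78,579),1,-1),((488,579),1,1)]],g);print(i)
print(fitrect(L("w8"),[(*f(p,(230,50)),a*.06,b*.045,.064) for p,a,b in[((55,58),-1,-1),((509,56),-1,1)]]+[(*f(p,(230,50)),a*.065,b*.05,.064) for p,a,b in[((28,33),-1,-1),((536,31),-1,1)]]+[(249,261,.065,-.05,.064),(396.5,260.5,.065,.05,.064)],g))
# lid, w10
o=(230,115);gl=[.446,-.13,np.radians(10)]
m=L("w10"); print(proj(m,[[.446,-.13,.037],[.5,-.13,.015],[.446,-.08,.015]]))
pl=[((29,41),-.067,.052),((539,49),.067,.052),((511,411),.067,-.052),((46,404),-.067,-.052)]
print(fitrect(m,[(*f(p,o),a,b,.015) for p,a,b in pl],gl))
pg=[((255,143),-.007,.03),((309,143),.007,.03),((305,367),.007,-.03),((253,366),-.007,-.03)]
print(fitrect(m,[(*f(p,o),a,b,.037) for p,a,b in pg],gl))
# box top view
E
```

```text
(array([  0.4343,   0.0392, -13.7124]), array([-0.8,  0.1,  0.8,  0. ]))
(array([  0.4336,   0.0391, -14.0146]), array([-0.9, -0.8,  0.6, -1.2, -0.7, -1.4,  1. , -0.6, -0.4,  3.2,  0.4,
        2.5]))
(array([  0.4342,   0.0385, -14.2986]), array([-1.1, -0.5,  0.7,  0.2, -1. , -1. ,  0.6, -0.3,  1.2,  0.9, -0.4,
        1.3]))
[[323.1378 203.2128]
 [387.708  206.4433]
 [334.5378 134.0986]]
(array([ 0.4461, -0.1284,  9.3626]), array([-1.4, -1. ,  1.7, -1. ,  0.6,  1.3, -0.9,  1.5]))
(array([ 0.4457, -0.1282,  9.5628]), array([-0.6, -1.1,  0.6, -0.8,  0.4,  1. , -0.4,  1.2]))
```

```bash
cat >> h.py <<'E'
def pick_lid(x,y,yawdeg,q7ref=0,zt=.018,hov=.13,force=35):
    go((x,y,hov),np.radians(yawdeg),q7ref)
    ctrl.move_straight([x,y,zt],feed=.15); print("F",status.read_state()["force"].round(1)); ctrl.close(force)
    ctrl.dwell(.1); print("gap",status.read_state()["finger_gap"]*88)
    ctrl.move_straight([x,y,hov],feed=.2); print("gap",status.read_state()["finger_gap"]*88,T(),status.read_state()["force"].round(1))
def lower_lid(x,y,zt=.073,hov=.13):
    ctrl.move_straight([x,y,.088],feed=.15)
    f0=status.read_state()["force"][2]
    for z in (.082,.078,.0755,zt):
        ctrl.move_straight([x,y,z],feed=.04); s=status.read_state(); print(z,s["ee_pos"].round(4),(s["force"]).round(1),"f0",round(f0,1))
        if abs(s["force"][2]-f0)>15: print("contact"); return False
    return True
E
python3 - <<'E'
from h import *
pick_lid(.4459,-.1288,9.5)
snap("wrist","w11")
go((.4342,.0383,.13),np.radians(-14.2)); 
snap("wrist","w12"); snap("side","s12",(220,150,420,300),4)
print(status.read_state()["qpos"].round(2),status.read_state()["ee_pos"],T())
E
```

```text
F [-0.3 -0.2 -0.3]
gap 13.517525302407037
gap 13.697793992941369 48.2333 [ 0.6 -0.2 -1.9]
[-0.23  0.21  0.    2.19  0.    0.73 -0.48] [0.43419719 0.03669385 0.12959918] 49.1667
```

View pics/w11.png

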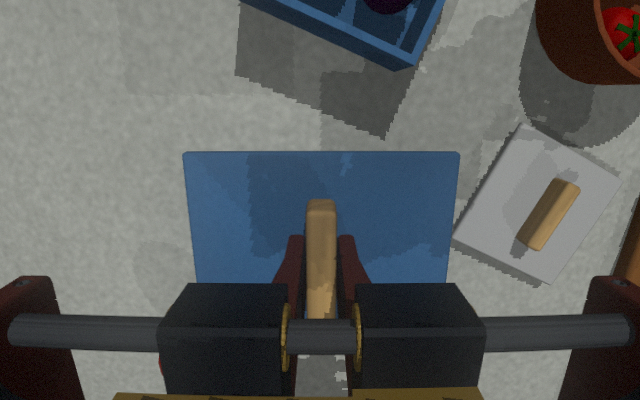

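View pics/w12.png

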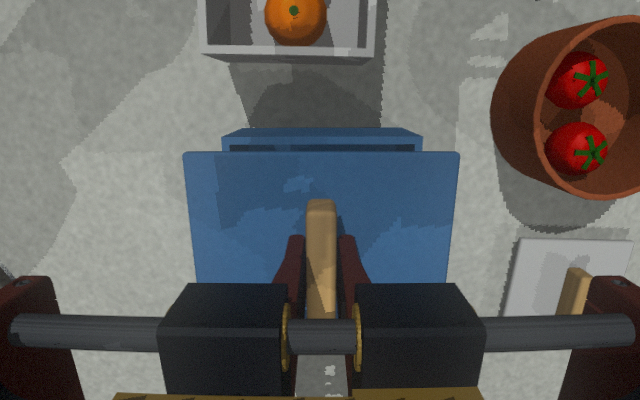

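View pics/s12.png

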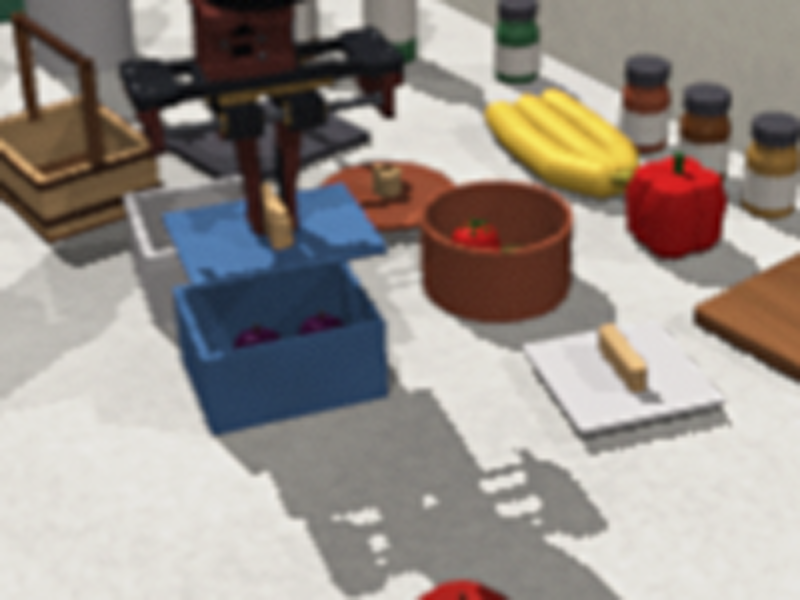

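```bash
python3 - <<'E'
from h import *
im=cv2.imread("pics/w12_full.png")[110:170,170:470]
cv2.imwrite("pics/zw12.png",cv2.resize(im,None,fx=2.6,fy=5,interpolation=cv2.INTER_CUBIC))
snap("wrist","w13"); print(status.read_state()["ee_pos"])
m=dict(np.load("pics/w13.npz"))
for v in [(.4342,.0383,-14.2),(.4348,.0360,-14.2)]:
    c,s=np.cos(np.radians(v[2])),np.sin(np.radians(v[2]))
    print([proj(m,[[v[0]+c*a-s*b,v[1]+s*a+c*b,.064]])[0].round(1) for a,b in [(-.065,.05),(.065,.05),(-.06,.045),(.06,.045)]])
im=cv2.imread("pics/w13_full.png")[110:170,170:470]
cv2.imwrite("pics/zw13.png",cv2.resize(im,None,fx=2.6,fy=5,interpolation=cv2.INTER_CUBIC))
E
```

```text
[0.43427634 0.03671862 0.12970718]
[array([219.6, 136.6]), array([422.1, 136.3]), array([227.9, 144.4]), array([413.9, 144. ])]
[array([221.6, 139.9]), array([423.7, 139.5]), array([229.9, 147.6]), array([415.4, 147.3])]
```

View pics/zw13.png

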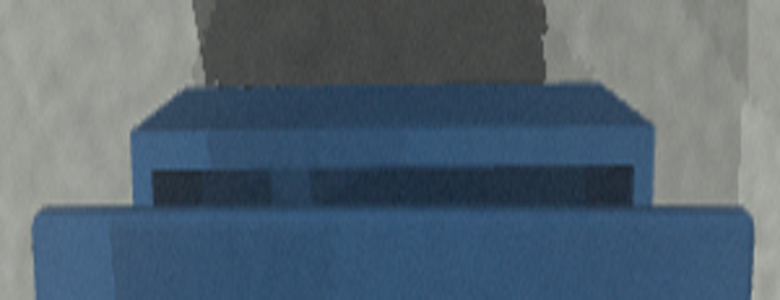

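```bash
python3 - <<'E'
from h import *
m=dict(np.load("pics/w13.npz"))
im=cv2.imread("pics/w13_full.png")
# lid far corners (zw13): left (34,208) right (753,208)
pl=[((170+34/2.6,110+208/5),-.067,.052),((170+753/2.6,110+208/5),.067,.052)]
for z in (.1267,.1277): print(fitrect(m,[(*p,a,b,z) for p,a,b in pl],[.434,.037,np.radians(-14.2)]))
pb=[((220.8,135.6),-.065,.05),((421.2,135.2),.065,.05),((228.5,143.8),-.06,.045),((413.8,143),.06,.045)]
print(fitrect(m,[(*p,a,b,.064) for p,a,b in pb],[.434,.037,np.radians(-14.2)]))
E
```

```text
(array([  0.43386555,   0.0362682 , -14.29583942]), array([-3.6,  0.4,  3.6,  0.4]))
(array([  0.43389318,   0.03638041, -14.29590603]), array([-4.4,  0.5,  4.4,  0.5]))
(array([  0.43451512,   0.03880059, -14.12113938]), array([-1.1,  0.3,  1.2,  0.1, -0.5, -0.2,  0.3,  0. ]))
```

```bash
python3 - <<'E'
from h import *
x,y=.4349,.0392
ctrl.move_straight([x,y,.095],feed=.15); e=status.read_state()["ee_pos"]; print(e)
ctrl.dwell(.2); e=status.read_state()["ee_pos"]; print(e)
cx,cy=x+(x-e[0]),y+(y-e[1])
print(lower_lid(cx,cy)); print(T())
E
```

```text
[0.43458158 0.0384636  0.09480924]
[0.43556978 0.03912645 0.09581605]
0.082 [0.434  0.0392 0.0818] [-0.8 -0.6 -1.1] f0 -1.3
0.078 [0.434  0.0392 0.0778] [ 0.4 -1.2 -1.3] f0 -1.3
0.0755 [0.4341 0.0392 0.0754] [ 1.  -0.6 -1.7] f0 -1.3
0.073 [0.4344 0.0393 0.073 ] [ 0.6 -0.  -1.1] f0 -1.3
True
51.1
```

```bash
python3 - <<'E'
from h import *
ctrl.move_straight([.4347,.0392,.0722],feed=.03); print(status.read_state()["force"])
ctrl.open_jaws(); ctrl.move_straight([.4347,.0392,.14],feed=.2)
snap("wrist","w14"); snap("side","s14",(220,150,420,300),4); print(T())
E
```

```text
[-4.11996815  0.26381252 13.92901467]
53.15
```

View pics/w14.png

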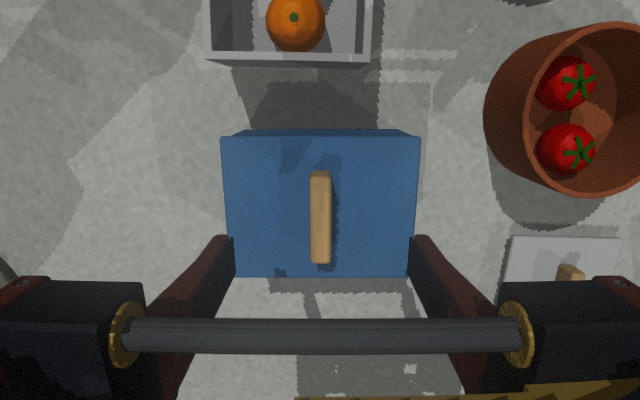

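View pics/s14.png

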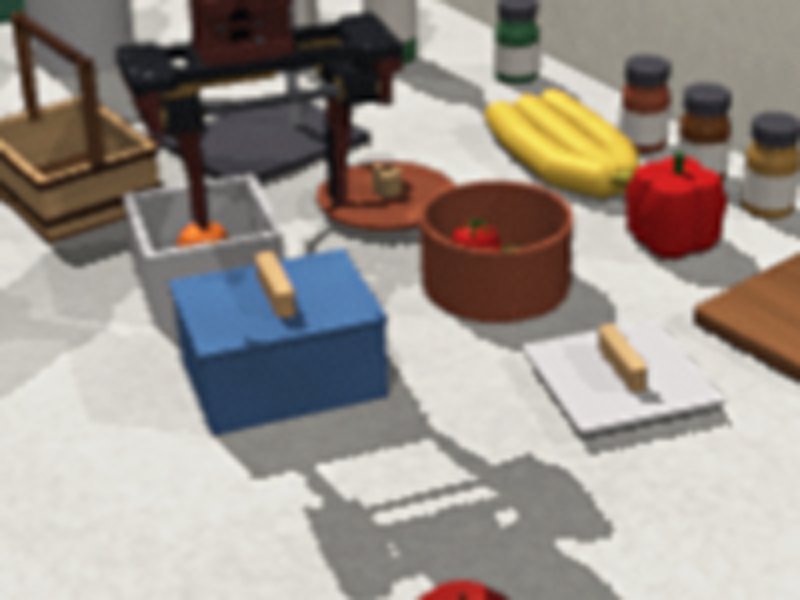

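```bash
python3 - <<'E'
from h import *
go((.629,-.112,.13),np.radians(-15.5),0); ctrl.dwell(.15)
snap("wrist","w15"); print(status.read_state()["ee_pos"],status.read_state()["qpos"].round(2))
im=cv2.imread("pics/w15_full.png")[110:270,220:420]
cv2.imwrite("pics/zw15.png",cv2.resize(im,None,fx=3.5,fy=3.5,interpolation=cv2.INTER_CUBIC))
snap("top","t15",(180,120,380,270),4)
im=cv2.imread("pics/w6_full.png")[145:325,225:415]
cv2.imwrite("pics/zw6.png",cv2.resize(im,None,fx=3,fy=3,interpolation=cv2.INTER_CUBIC))
E
```

```text
[ 0.62855708 -0.11021415  0.13037285] [ 0.08  0.51 -0.    1.73 -0.    0.9  -0.19]
```

View pics/zw15.png

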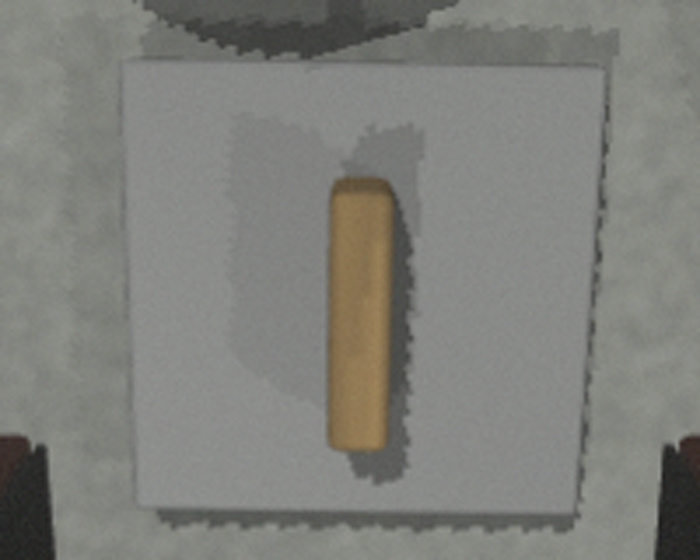

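View pics/t15.png

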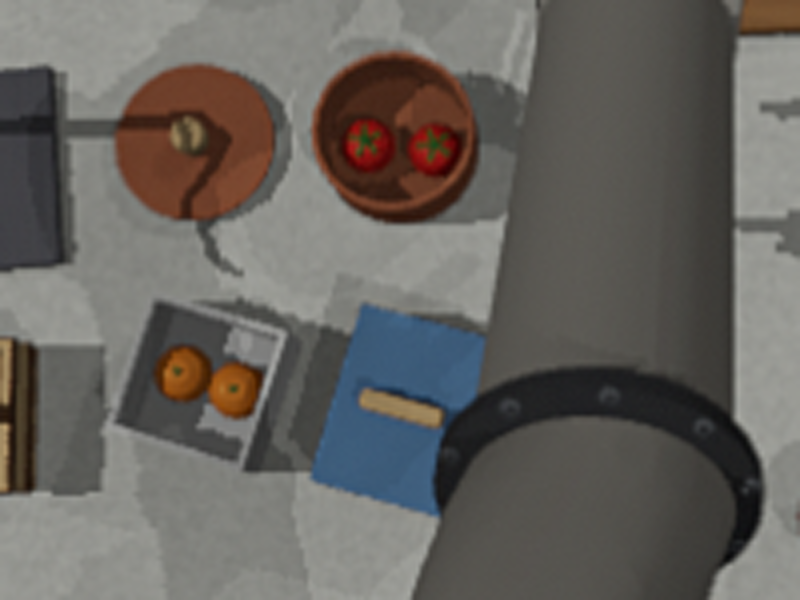

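View pics/zw6.png

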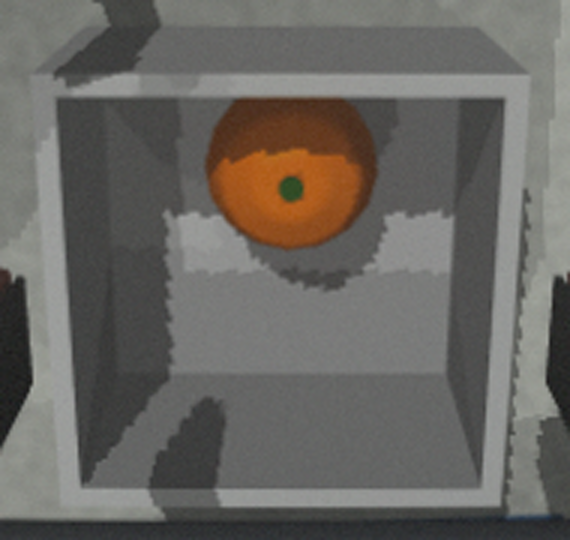

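```bash
python3 - <<'E'
from h import *
np.set_printoptions(precision=4,suppress=True)
L=lambda n:dict(np.load(f"pics/{n}.npz"))
def f(c,o,k): return ((c[0]+.5)/k-.5+o[0],(c[1]+.5)/k-.5+o[1])
o=(220,110);k=3.5;g=[.628,-.112,np.radians(-15.5)]
print(fitrect(L("w15"),[(*f(p,o,k),a*.055,b*.055,.015) for p,a,b in [((124,62),-1,1),((603,66),1,1),((577,514),1,-1),((138,507),-1,-1)]],g))
print(fitrect(L("w15"),[(*f(p,o,k),a*.007,b*.03,.037) for p,a,b in [((331,190),-1,1),((392,190),1,1),((387,450),1,-1),((327,449),-1,-1)]],g))
o=(225,145);k=3;g=[.4525,.189,np.radians(-15.5)]
print(fitrect(L("w6"),[(*f(p,o,k),a*.053,b*.053,.064) for p,a,b in [((37,74),-1,1),((530,75),1,1),((500,506),1,-1),((63,504),-1,-1)]]+[(*f(p,o,k),a*.048,b*.048,.064) for p,a,b in [((56,98),-1,1),((505,98),1,1),((481,489),1,-1),((82,489),-1,-1)]],g))
E
```

```text
(array([  0.6289,  -0.112 , -16.0286]), array([-2.5, -1.1,  2.5, -0.5,  1. ,  0.9, -1.1,  1.5]))
(array([  0.6287,  -0.1111, -16.2216]), array([-0.9, -1. ,  0.9, -0.7,  0.4,  1. , -0.4,  1. ]))
(array([  0.452 ,   0.1916, -15.6706]), array([-2.1, -0.3,  1.1, -0.2,  0.6,  0.6, -0.6,  1. , -0.1, -0.6,  1.1,
       -0.2,  0.5,  0.4, -0.5,  0.1]))
```

Pick the square lid, then check lid and box in the same wrist view before lowering.

```bash
python3 - <<'E'
from h import *
pick_lid(.6288,-.1113,-16.1)
snap("top","t16",(180,120,380,270),4)
# clear the round box (rim .064): hover high
go((.452,.1916,.13),np.radians(-15.7)); ctrl.dwell(.2)
m=snap("wrist","w16"); print(status.read_state()["ee_pos"],T())
im=cv2.imread("pics/w16_full.png")[100:180,180:460]
cv2.imwrite("pics/zw16.png",cv2.resize(im,None,fx=2.8,fy=5,interpolation=cv2.INTER_CUBIC))
E
```

```text
F [ 0.9  0.4 -0. ]
gap 13.76825314632475
gap 14.096222262603234 57.4583 [-0.9 -0.4 -0.6]
[0.45261064 0.19085436 0.12995831] 59.075
```

View pics/zw16.png

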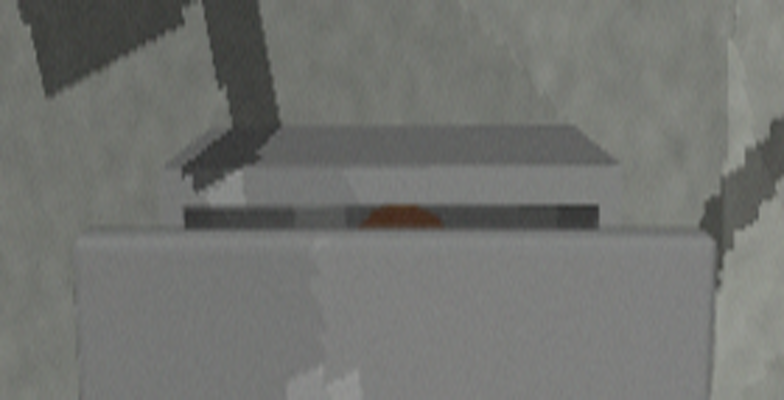

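View pics/w16.png

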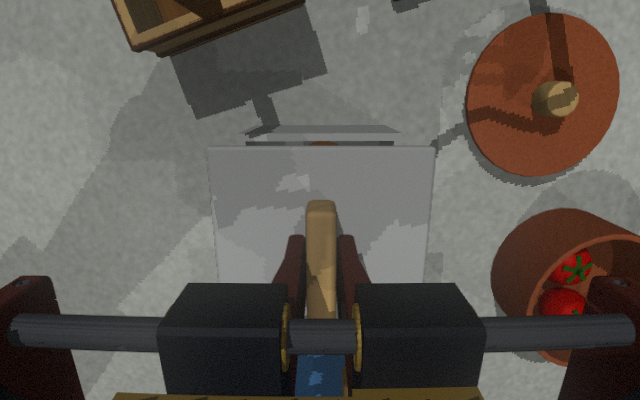

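View pics/t16.png

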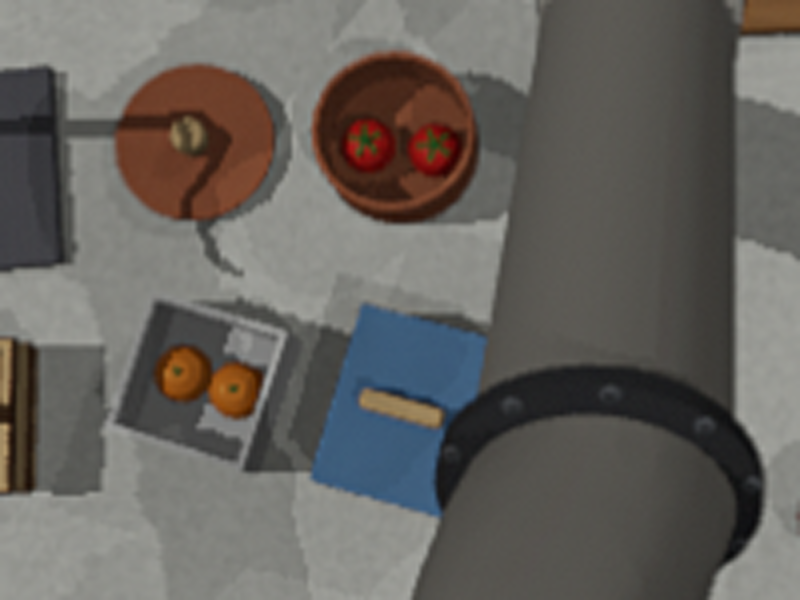

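```bash
python3 - <<'E'
from h import *
m=dict(np.load("pics/w16.npz")); t=lambda p:(180+p[0]/2.8,100+p[1]/5)
g=[.4525,.189,np.radians(-15.5)]
l,rl=fitrect(m,[(*t(p),a*.055,.055,.127) for p,a in [((78,233),-1),((716,233),1)]],g)
b,rb=fitrect(m,[(*t(p),a,b_,.064) for p,a,b_ in [((167,165),-.053,.053),((618,164),.053,.053),((184,206),-.048,.048),((600,206),.048,.048)]],g)
print(l,rl,b,rb)
e=status.read_state()["ee_pos"]; tx,ty=e[:2]+(b-l)[:2]; print(e,tx,ty)
x,y=tx,ty
ctrl.move_straight([x,y,.095],feed=.15); ctrl.dwell(.2); e=status.read_state()["ee_pos"]; print(e)
print(lower_lid(x+(x-e[0]),y+(y-e[1]),zt=.0722)); print(T())
E
```

```text
[  0.45247507   0.18954617 -15.82162168] [-3.3  0.3  3.3  0.3] [  0.45208123   0.1914513  -15.78917146] [-2.3  0.3  2.1  0.4 -0.2 -0.1  0.4 -0.2]
[0.45261064 0.19085436 0.12995831] 0.4522167982605229 0.19275949674088275
[0.45287222 0.19303659 0.0958818 ]
0.082 [0.4514 0.1924 0.0817] [-0.7 -0.8 -1.4] f0 -1.1
0.078 [0.4514 0.1924 0.0778] [ 0.3 -0.  -1.3] f0 -1.1
0.0755 [0.4514 0.1924 0.0754] [-0.5 -0.4 -0.3] f0 -1.1
0.0722 [0.4521 0.1927 0.0727] [-1.4 -0.4  5. ] f0 -1.1
True
60.9583
```

Contact came at TCP z ≈ 0.0727, which is the seated height. I'll release the lid and go to look at the round lid.

```bash
python3 - <<'E'
from h import *
ctrl.open_jaws(); ctrl.move_straight([.4521,.1927,.14],feed=.2)
snap("wrist","w17"); snap("side","s17",(220,150,420,300),4)
go((.643,.2145,.13),np.radians(-15),0); ctrl.dwell(.2)
snap("wrist","w18"); snap("top","t18"); print(status.read_state()["ee_pos"],T())
E
```

```text
[0.64227708 0.21485527 0.13056691] 63.85
```

View pics/w17.png

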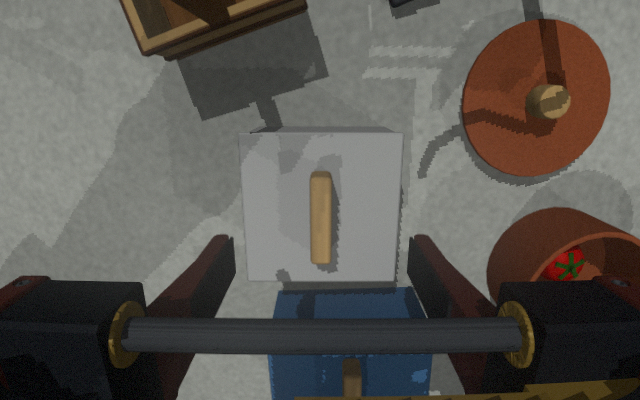

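View pics/s17.png

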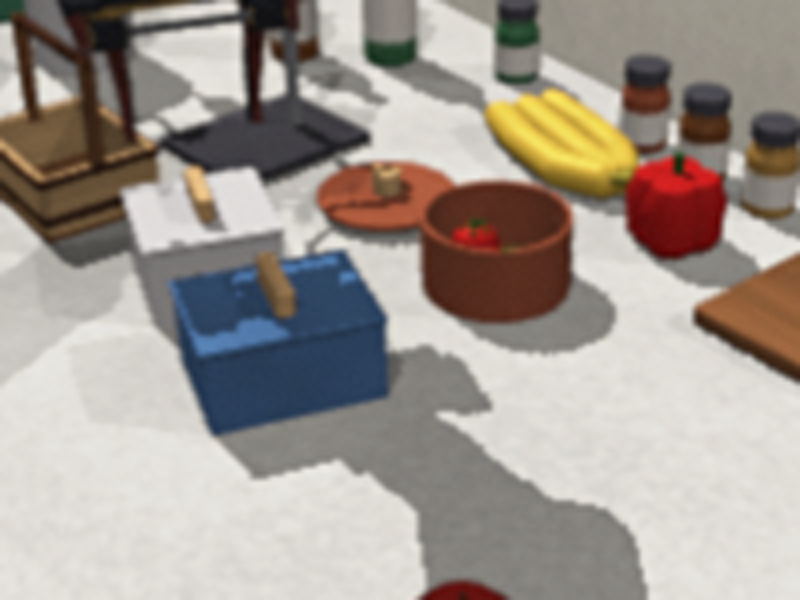

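View pics/w18.png

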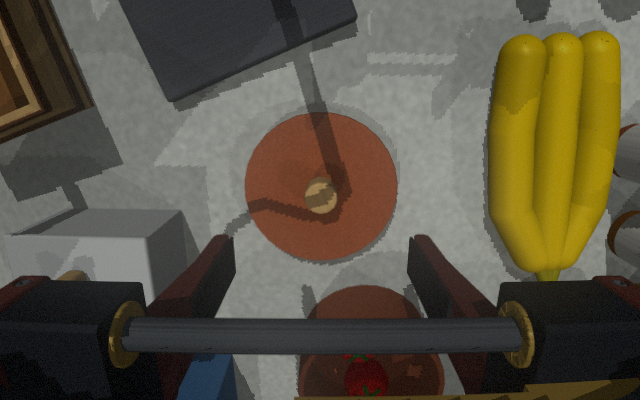

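View pics/t18.png

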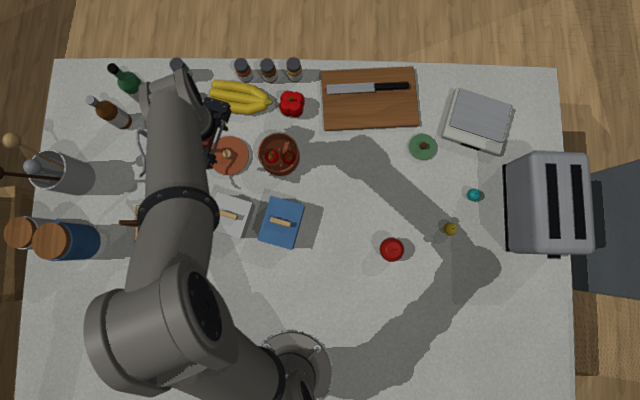

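```bash
python3 - <<'E'
from h import *
go((.639,.0545,.16),np.radians(-15),0); ctrl.dwell(.25)
snap("wrist","w19"); print(status.read_state()["ee_pos"],T())
for n,(x0,y0,x1,y1) in [("w19",(220,80,420,280)),("w18",(220,100,420,280))]:
    im=cv2.imread(f"pics/{n}_full.png")[y0:y1,x0:x1]
    cv2.imwrite(f"pics/z{n}.png",cv2.resize(im,None,fx=3,fy=3,interpolation=cv2.INTER_CUBIC))
E
```

```text
[0.63884037 0.05613279 0.15965952] 64.8417
```

View pics/zw19.png

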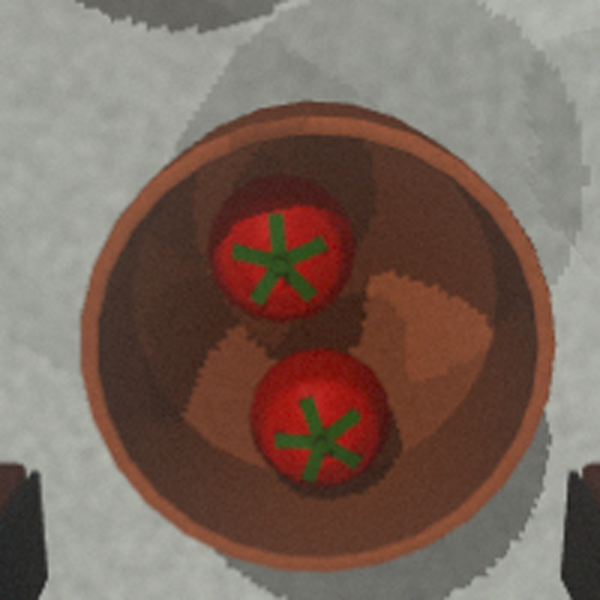

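View pics/zw18.png

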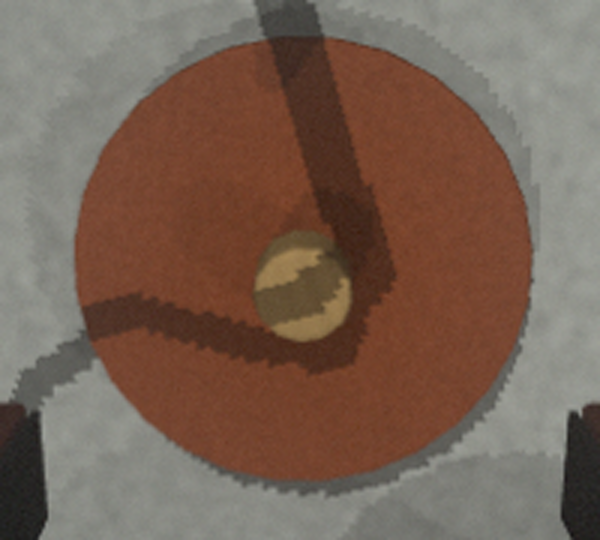

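```bash
python3 - <<'E'
from h import *
def f(c,o,k=3): return ((c[0]+.5)/k-.5+o[0],(c[1]+.5)/k-.5+o[1])
L=lambda n:dict(np.load(f"pics/{n}.npz"))
from scipy.optimize import least_squares
def fc(m,pts,r,z,g):
    # distance residual of unprojected pts to circle of known radius
    P=unproj(m,pts,z)[:,:2]; s=least_squares(lambda v:np.hypot(*(P-v[:2]).T)-r,g); return s.x.round(4),(s.fun*1000).round(1)
b=[f(p,(220,80)) for p in [(82,335),(553,340),(318,117),(320,571)]]
print("box",fc(L("w19"),b,.061,.064,[.639,.055]),circ(L("w19"),b,.064))
l=[f(p,(220,100)) for p in [(75,258),(532,255),(303,37),(303,482)]]
print("lid",fc(L("w18"),l,.063,.015,[.64,.214]),circ(L("w18"),l,.015))
k=[f(p,(220,100)) for p in [(255,294),(351,294),(303,247),(303,342)]]
print("knob",fc(L("w18"),k,.013,.037,[.64,.214]),circ(L("w18"),k,.037))
E
```

```text
box (array([0.6419, 0.0564]), array([-1.2, -1.2, -1. , -1.2])) (array([0.64194741, 0.05647107]), np.float64(0.059840913228319054))
lid (array([0.6418, 0.217 ]), array([-1. , -1. , -0.5, -0.7])) (array([0.64178629, 0.21705561]), np.float64(0.0621923977778906))
knob (array([0.6417, 0.2173]), array([-1. , -1. , -0.6, -0.6])) (array([0.64172325, 0.2172768 ]), np.float64(0.012236315509397636))
```

```bash
python3 - <<'E'
from h import *
pick_lid(.6418,.2171,-15)
ctrl.dwell(.1); snap("wrist","w20")
go((.6419,.0564,.14),np.radians(-15)); ctrl.dwell(.2)
snap("wrist","w21"); snap("side","s21",(220,130,420,280),4); print(status.read_state()["ee_pos"],T())
E
```

```text
F [ 0.3 -0.2  0.4]
gap 24.970331340370805
gap 25.209702822995858 68.2333 [-0.7 -0.6 -1.9]
[0.64179623 0.05788588 0.1397681 ] 69.3667
```

View pics/w21.png

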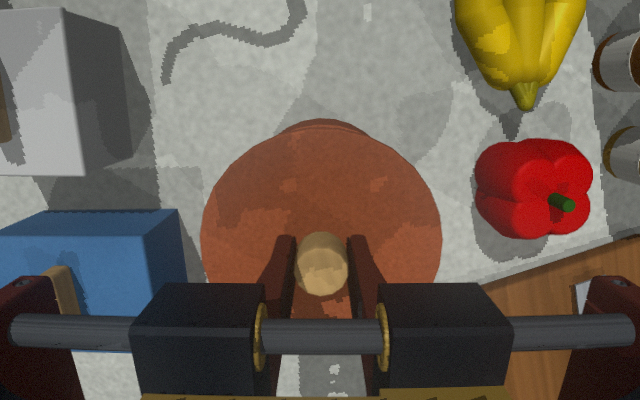

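View pics/s21.png

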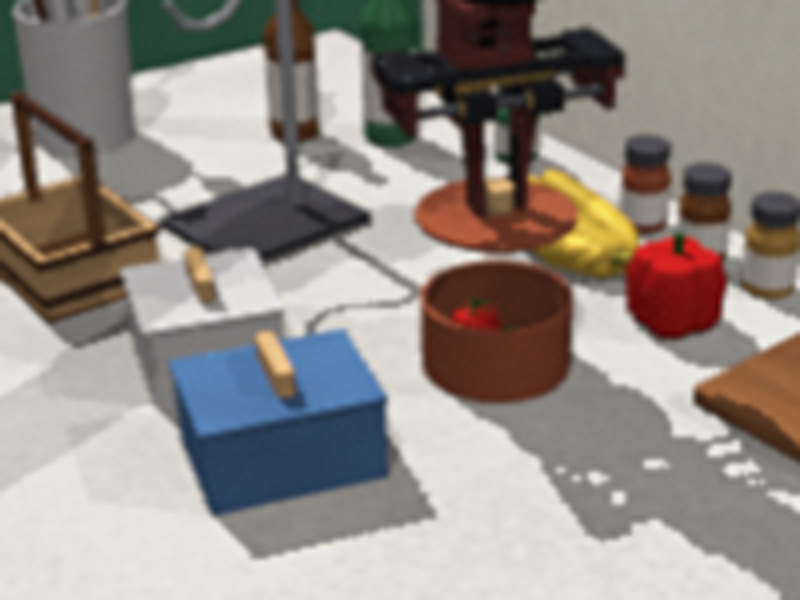

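```bash
python3 - <<'E'
from h import *
x,y=.6419,.0564
ctrl.move_straight([x,y,.095],feed=.15); ctrl.dwell(.2); e=status.read_state()["ee_pos"]; print(e)
print(lower_lid(x+(x-e[0]),y+(y-e[1]),zt=.0722)); print(T())
snap("side","s22",(220,130,420,280),4)
E
```

```text
[0.64279656 0.05652154 0.09626196]
0.082 [0.6407 0.0562 0.0816] [ 0.   0.5 -2. ] f0 -1.6
0.078 [0.6408 0.0562 0.0777] [ 0.3 -0.3 -1.4] f0 -1.6
0.0755 [0.6409 0.0562 0.0753] [-0.2  0.6 -1.5] f0 -1.6
0.0722 [0.6411 0.0563 0.0721] [ 0.1 -0.  -0.4] f0 -1.6
True
71.3167
```

View pics/s22.png

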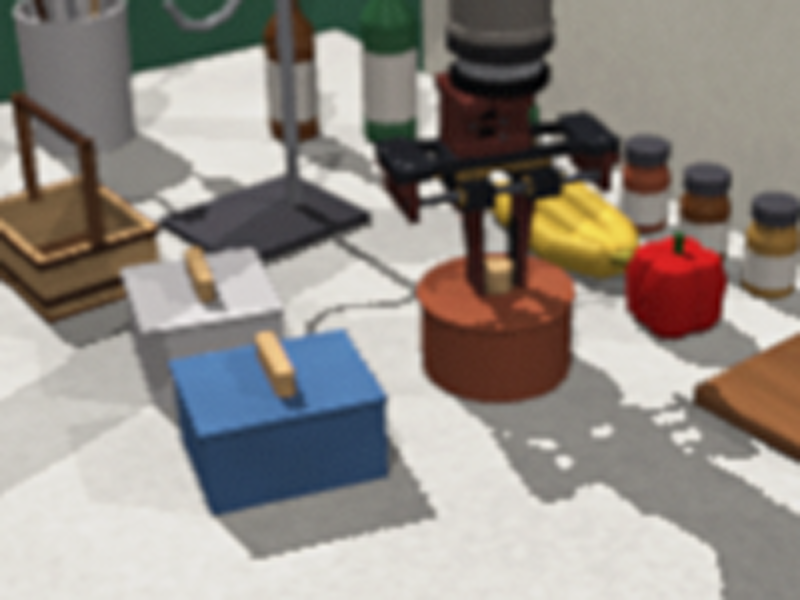

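```bash
python3 - <<'E'
from h import *
ctrl.move_straight([.6411,.0563,.0712],feed=.03); s=status.read_state(); print(s["force"],s["ee_pos"])
ctrl.open_jaws(); ctrl.move_straight([.6411,.0563,.16],feed=.2)
snap("wrist","w23"); snap("side","s23",(220,130,420,280),4)
go((.47,.15,.30),np.radians(0),0); print(T())
go((.42,.395,.30),np.radians(3),0); ctrl.dwell(.2)
snap("wrist","w24"); snap("top","t24"); print(T(),status.read_state()["ee_pos"],status.read_state()["qpos"].round(2))
E
```

```text
[-2.28582698 -0.3655811   6.66055113] [0.64103661 0.0562755  0.07208326]
74.3167
75.6 [0.42073752 0.39391983 0.30023887] [-0.86  0.25  0.    1.7  -0.    1.19 -0.81]
```

View pics/w23.png

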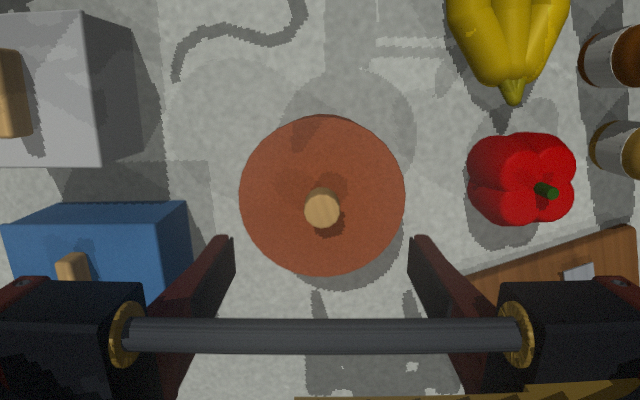

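View pics/s23.png

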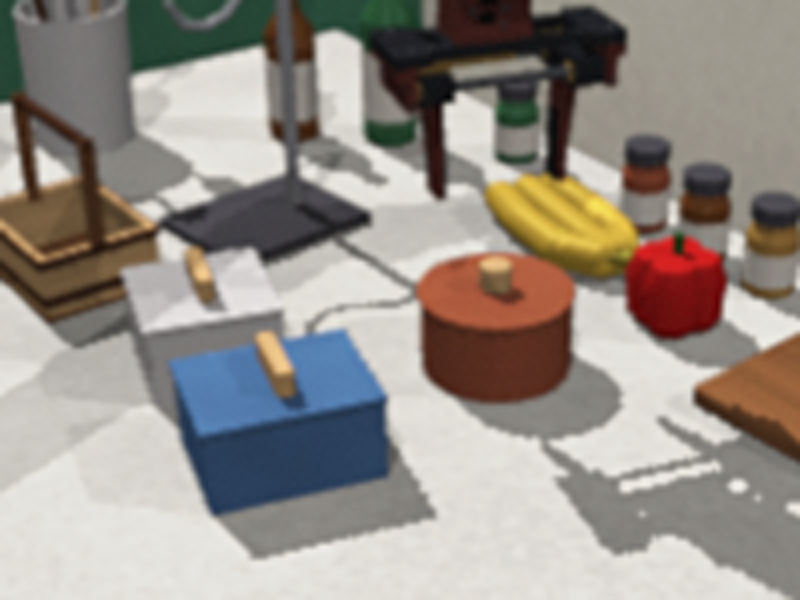

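View pics/w24.png

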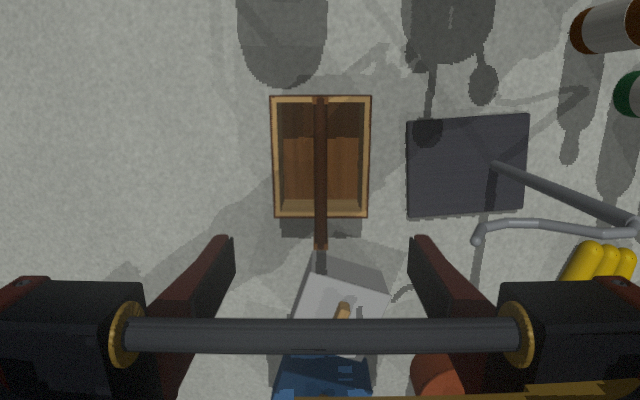

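View pics/t24.png

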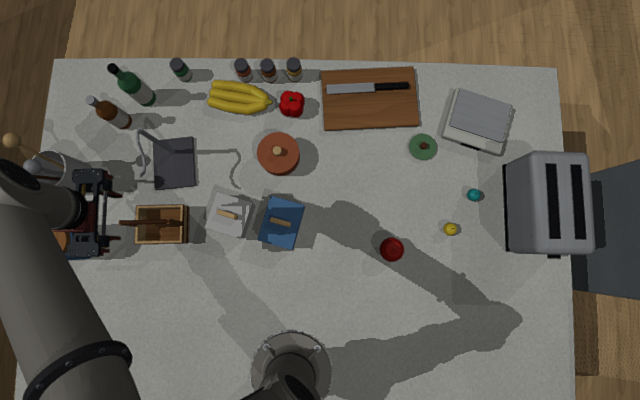

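```bash
python3 - <<'E'
from h import *
im=cv2.imread("pics/w24_full.png")[85:255,260:540]
cv2.imwrite("pics/zw24.png",cv2.resize(im,None,fx=2.8,fy=2.8,interpolation=cv2.INTER_CUBIC))
E
```

```text
(no output)
```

View pics/zw24.png

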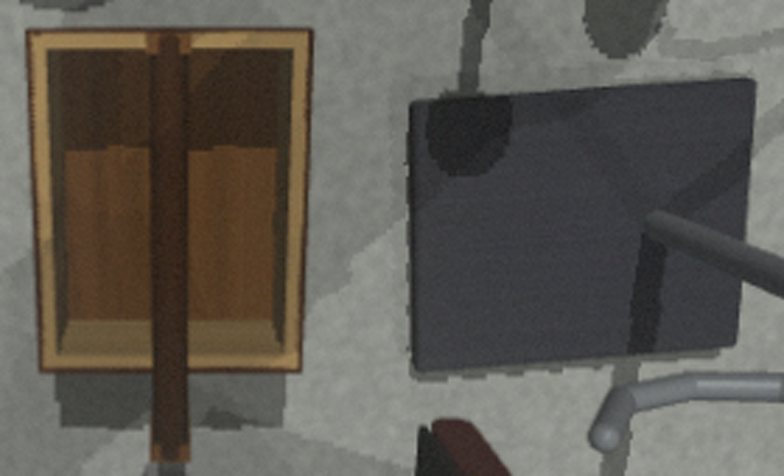

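```bash
python3 - <<'E'
from h import *
np.set_printoptions(precision=4,suppress=True)
m=dict(np.load("pics/w24.npz"))
def f(c,o=(260,85),k=2.8): return ((c[0]+.5)/k-.5+o[0],(c[1]+.5)/k-.5+o[1])
b,r=fitrect(m,[(*f(p),a*.055,c*.07,.06) for p,a,c in [((26,30),-1,1),((313,30),1,1),((301,371),1,-1),((40,370),-1,-1)]],[.42,.397,.05]); print("basket",b,r)
print("dowel",unproj(m,[f((169,35)),f((169,458))],.156),)
h,r=fitrect(m,[(*f(p),a,c,.012) for p,a,c in [((411,103),-.03,.065),((753,80),.13,.065),((737,346),.13,-.065),((414,371),-.03,-.065)]],[.565,.381,.12]); print("hook",h,r)
print("tip",unproj(m,[f((604,436))],.242)); c,s=np.cos(np.radians(h[2])),np.sin(np.radians(h[2]))
for z in(.238,.242): print("tip pred",h[0]-.036*c,h[1]-.036*s, proj(m,[[h[0]-.036*c,h[1]-.036*s,z]]), f((604,436)))
print("trough px",proj(m,[[h[0],h[1],.21]]), "post base",proj(m,[[h[0]+.085*c,h[1]+.085*s,.012]]),f((650,220)))
E
```

```text
basket [0.42   0.3994 2.8583] [ 1.4  0.6 -1.2  0.5 -1.1 -1.   0.9 -0.5]
dowel [[0.4164 0.4684 0.156 ]
 [0.4231 0.3312 0.156 ]]
hook [0.5633 0.3837 7.4757] [-0.8 -0.4  1.4 -1.1 -0.2  0.8 -0.4  1.2]
tip [[0.5269 0.3809 0.242 ]]
tip pred 0.5275709123372403 0.3790163378376969 [[473.4864 240.7162]] (475.39285714285717, 240.39285714285714)
tip pred 0.5275709123372403 0.3790163378376969 [[475.8735 243.0335]] (475.39285714285717, 240.39285714285714)
trough px [[504.3588 222.5135]] post base [[493.2984 164.8426]] (491.82142857142856, 163.25)
```

```bash
python3 - <<'E'
from h import *
a=np.radians(2.85); off=.032
p=np.array([.4199+off*np.sin(a),.3997-off*np.cos(a)]); print(p)
go((*p,.20),a,-.8); ctrl.dwell(.1)
ctrl.move_straight([*p,.131],feed=.12); print(status.read_state()["ee_pos"],status.read_state()["force"].round(1))
ctrl.close(60); ctrl.dwell(.2); print("gap",status.read_state()["finger_gap"]*88)
ctrl.move_straight([*p,.15],feed=.05); ctrl.move_straight([*p,.251],feed=.12); ctrl.dwell(.2)
s=status.read_state(); print("gap",s["finger_gap"]*88,s["force"].round(2),s["torque"].round(2),s["ee_pos"],s["t"])
snap("wrist","w25"); snap("side","s25",(180,60,380,210),4)
E
```

```text
[0.42149108 0.36773958]
[0.42195436 0.36831736 0.13178901] [ 0.1 -0.4  0.8]
gap 10.968441777061164
gap 10.565967787035378 [-0.   -0.08 -2.34] [-0.16  0.04  0.01] [0.42117515 0.36745155 0.25018828] 80.0167
```

View pics/w25.png

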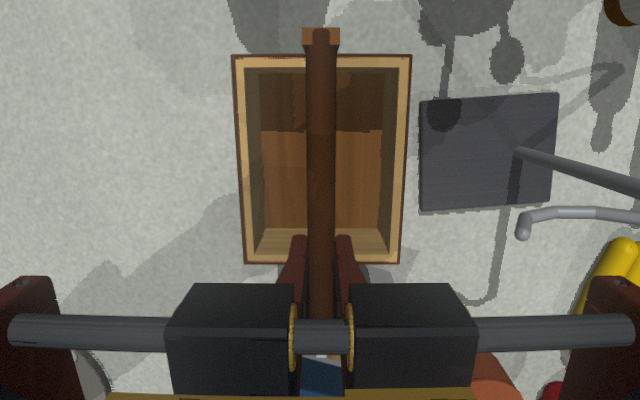

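View pics/s25.png

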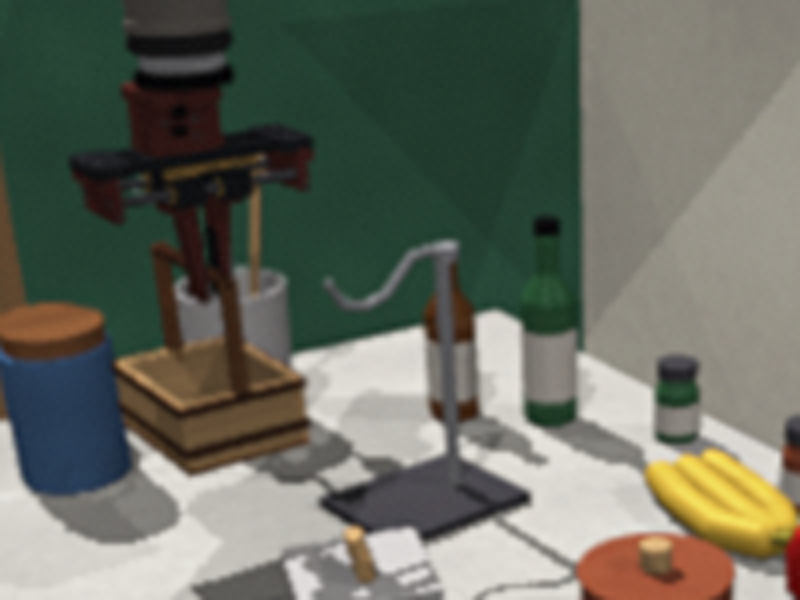

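```bash
python3 - <<'E'
from h import *
a=np.radians(7.5); off=.032; hk=np.array([.5633,.3838])
u=np.array([np.cos(a),np.sin(a)])
p=hk+off*np.array([np.sin(a),-np.cos(a)])
q=p-.11*u
go((*q,.253),a); ctrl.dwell(.1); print(status.read_state()["ee_pos"],q)
ctrl.move_straight([*p,.253],feed=.12); ctrl.dwell(.2); print(status.read_state()["ee_pos"],p,T(),status.read_state()["force"].round(2))
snap("wrist","w26"); snap("side","s26",(180,60,380,210),4)
E
```

```text
[0.45796274 0.3380879  0.25281144] [0.4584179  0.33771588]
[0.56699932 0.35220063 0.25326864] [0.56747684 0.35207376] 81.7917 [-0.15  0.07 -2.98]
```

View pics/w26.png

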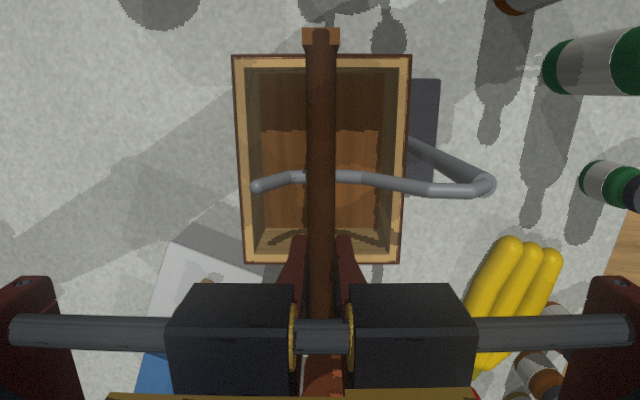

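View pics/s26.png

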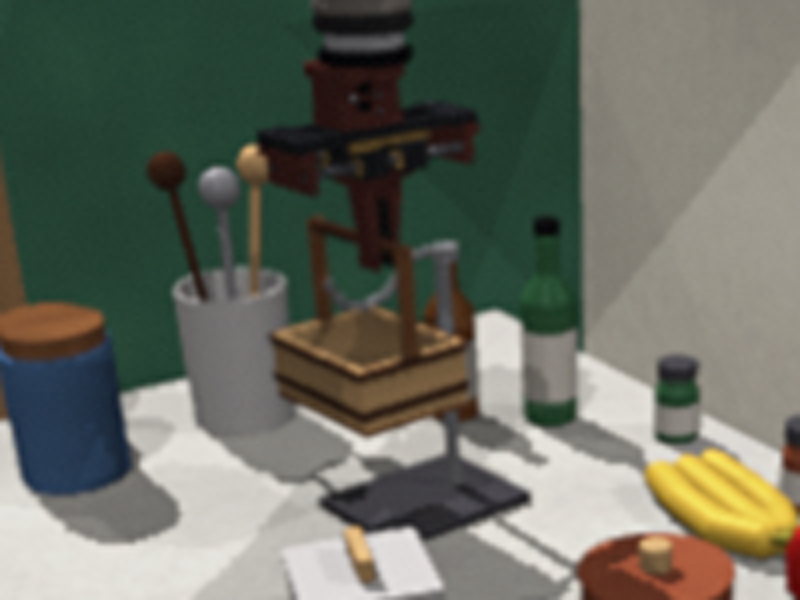

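```bash
python3 - <<'E'
from h import *
p=[.5675,.3521]
ctrl.move_straight([*p,.21],feed=.1)
for z in (.207,.205,.203,.2015,.200):
    ctrl.move_straight([*p,z],feed=.04); s=status.read_state(); print(z,s["ee_pos"].round(4),s["force"].round(1),s["torque"].round(2))
    if s["force"][2]>3: break
snap("wrist","w27"); snap("side","s27",(180,60,380,210),4); print(T())
E
```

```text
0.207 [0.5676 0.3522 0.2074] [ 0.4  0.3 -2. ] [-0.15  0.01  0.01]
0.205 [0.5675 0.3521 0.205 ] [ 0.6  1.5 -2.5] [-0.12  0.04 -0.  ]
0.203 [0.5674 0.352  0.2028] [-0.9 -0.4 -2.6] [-0.22  0.04  0.01]
0.2015 [0.5677 0.3522 0.2017] [-0.  -0.4  0.2] [-0.11  0.02 -0.04]
0.2 [0.5678 0.3522 0.2008] [-1.4 -1.1  4. ] [-0.34  0.4   0.06]
83.825
```

View pics/s27.png

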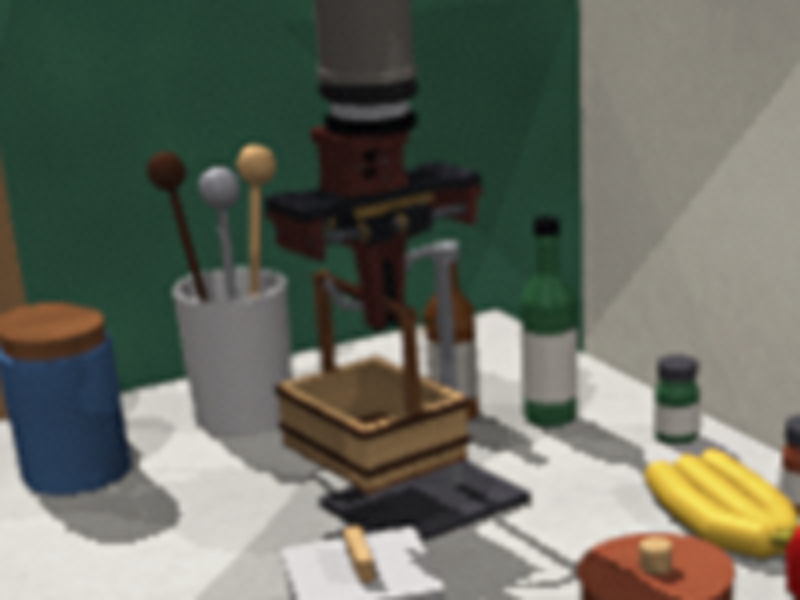

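View pics/w27.png

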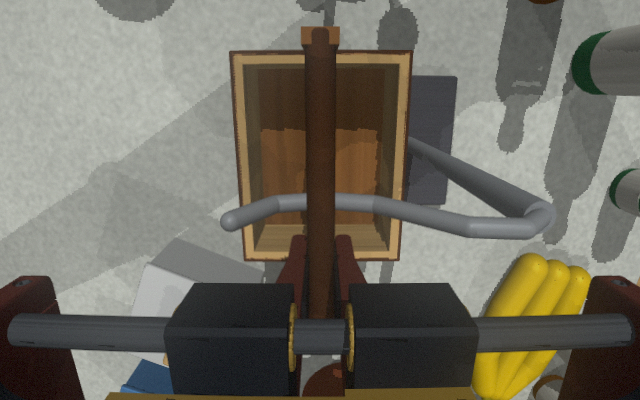

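```bash
python3 - <<'E'
from h import *
p=[.5675,.3521]
ctrl.move_straight([*p,.2015],feed=.03); ctrl.open_jaws(); ctrl.dwell(.3)
snap("wrist","w28"); 
ctrl.move_straight([*p,.30],feed=.12)
snap("wrist","w29"); snap("side","s29",(180,60,380,210),4); print(T(),status.read_state()["force"])
E
```

```text
86.7417 [0.11637946 0.35513952 0.17949559]
```

View pics/s29.png

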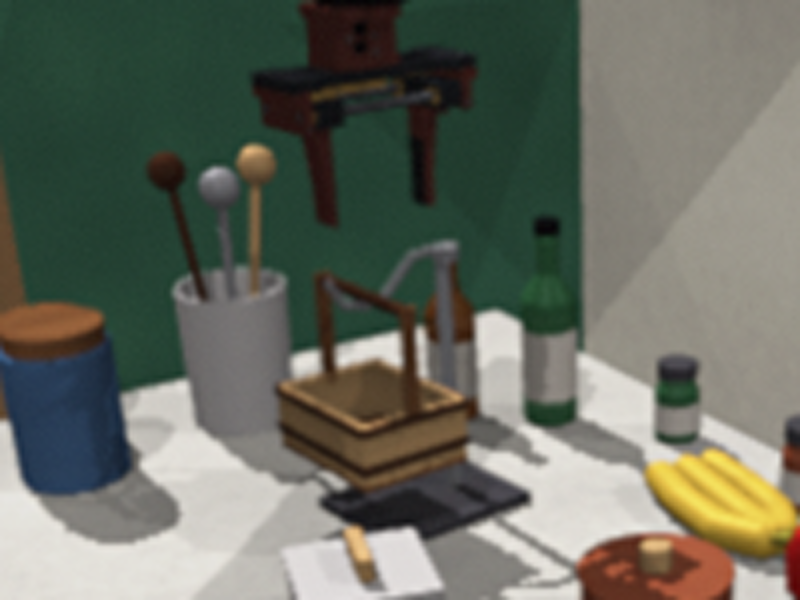

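View pics/w29.png

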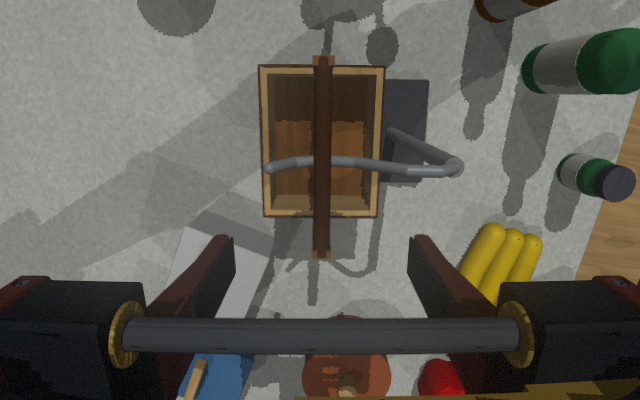

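```bash
python3 - <<'E'
from h import *
go((.5,.1,.36),np.radians(0),0); go((.5,-.35,.30),np.radians(0),0); ctrl.dwell(1.0)
snap("top","t30"); snap("top","t30z",(120,120,320,270),4); snap("side","s30"); snap("side","s30z",(220,130,420,280),4); print(T())
E
```

```text
90.65
```

View pics/t30.png

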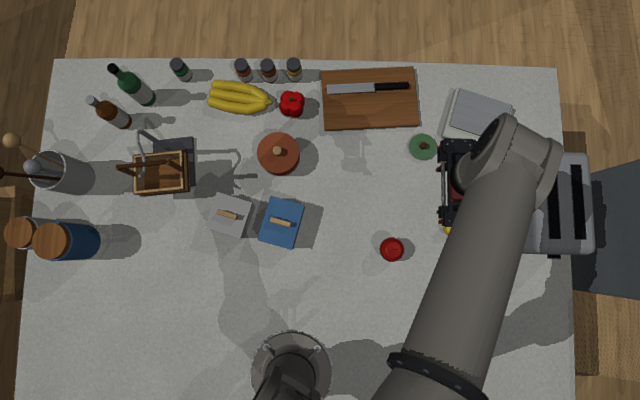

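View pics/t30z.png

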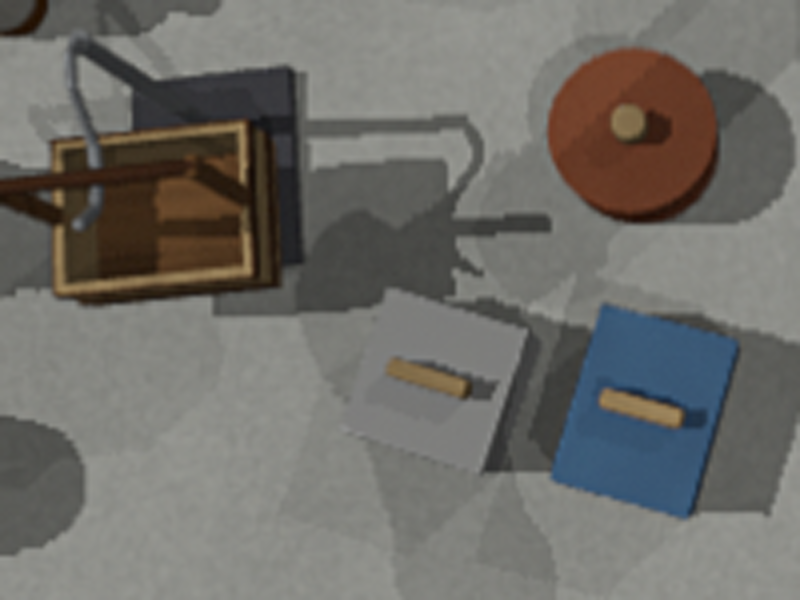

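View pics/s30z.png

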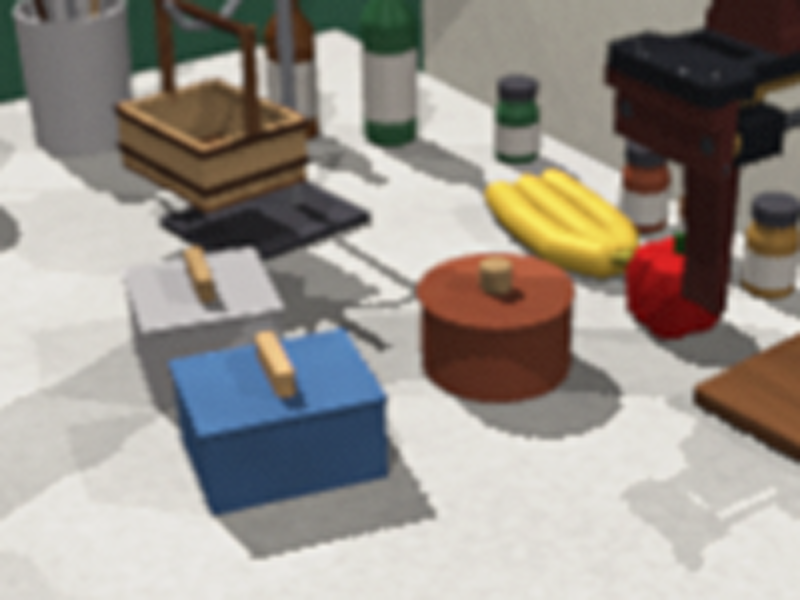

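```bash
python3 - <<'E'
from h import *
print(ctrl.hand_in(), T())
E
```

```text
the job is handed in; nothing more can be done
the job is handed in; nothing more can be done
```

The job is done and handed in, at about 91 s of the 210 s allowed. The hand-in gave no verdict.

**What I did:** I put both tomatoes in the terracotta box, both mandarins in the white box and both plums in the blue box. I then closed each box with its matching lid and hung the empty basket on the hook by its handle.

**Last checks:**
- **Fruit:** pictures showed all six in their own boxes before the lids went on. The turquoise and yellow look-alikes were left alone.
- **Lids:** each first met resistance with the fingertips at 72–73 mm, which is the seated height. A lid caught on a rim would have stopped about 9 mm higher. The final top and side pictures show all three lids level on their boxes.
- **Basket:** the hook's rod crosses the handle within a few millimetres of its middle. The basket was still hanging level in pictures taken after the arm had withdrawn.
- **Apple and green lid:** both appear where they started, and I saw no sign that any box or lid had been knocked.

**Disagreement:** the top and wrist cameras differed by 2–5 mm. I used the wrist camera for each lid and its box so the error largely cancelled, and all three lids fitted first time.

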